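# Rack the turned balls and stack the drying trays

### The job

Take the turned wooden balls out of the sorting tray and set them in the drying trays' dimples, one to a dimple, so that none can roll: every dark ball in the low base tray, every pale ball in the legged tray with the handle, which stays standing on the bench while it is loaded. When all are in place, lift the loaded handle tray by its handle, keep it level, and lower it onto the base tray so that all four leg lugs drop fully home in the corner sockets and every ball still sits in its dimple. Leave the other things on the bench where they are.

Things in the scene. Friction and masses are not known exactly. Their poses are not given: they have to be found in the camera images.
- base_tray: Low mid-brown wooden board, 190 x 156 x 18 mm, fixed to the bench. Origin: centre of its underside; x along the 190 mm side, z up. Top face 18 mm up, with four round dimples and in each corner a square socket, 18 x 18 mm wide and 14 mm deep, centred at x = +-78, y = +-64 mm.
- handle_tray: Loose pale plywood tray, 0.28 to 0.46 kg. Origin: centre, level with the leg tips; x along its 184 mm side. Board 184 x 156, underside 62, top 80 mm up. Four legs, 20 mm thick, at x = +-78, y = +-64 mm, each ending in a tapered lug 12 mm thick, 10 mm long. Stacked (0 or 180 degrees), lugs in sockets, its origin is 8 mm above the base tray's; 52 mm between boards clears the lower balls.
- handle (a point): Middle of the handle tray's dark wooden handle bar: 90 mm long along the tray's x, 14 mm thick (y), 18 mm tall (9 mm below to 9 mm above this point), its top 67 mm above the board; two posts carry it at x = +-36 mm, open between them. Point lies 138 mm above the tray's origin; axes are the tray's.
- base_tray_dimple0 (a point): Centre of a round dimple of the base tray, level with the board's top face, at x = +45, y = +40 mm of the tray, 18 mm up. 44 mm wide with a 1.5 mm bevel, grey felt bottom; a ball sits on its edge, centre about 14 mm above this point.
- base_tray_dimple1 (a point): Centre of a round dimple of the base tray, level with the board's top face, at x = +45, y = -40 mm of the tray, 18 mm up. 44 mm wide with a 1.5 mm bevel, grey felt bottom; a ball sits on its edge, centre about 14 mm above this point.
- base_tray_dimple2 (a point): Centre of a round dimple of the base tray, level with the board's top face, at x = -45, y = +40 mm of the tray, 18 mm up. 44 mm wide with a 1.5 mm bevel, grey felt bottom; a ball sits on its edge, centre about 14 mm above this point.
- base_tray_dimple3 (a point): Centre of a round dimple of the base tray, level with the board's top face, at x = -45, y = -40 mm of the tray, 18 mm up. 44 mm wide with a 1.5 mm bevel, grey felt bottom; a ball sits on its edge, centre about 14 mm above this point.
- handle_tray_dimple0 (a point): Centre of a round dimple of the handle tray, level with the board's top face, at x = +45, y = +40 mm of the tray, 80 mm up. 44 mm wide with a 1.5 mm bevel, grey felt bottom; a ball sits on its edge, centre about 14 mm above this point.
- handle_tray_dimple1 (a point): Centre of a round dimple of the handle tray, level with the board's top face, at x = +45, y = -40 mm of the tray, 80 mm up. 44 mm wide with a 1.5 mm bevel, grey felt bottom; a ball sits on its edge, centre about 14 mm above this point.
- handle_tray_dimple2 (a point): Centre of a round dimple of the handle tray, level with the board's top face, at x = -45, y = +40 mm of the tray, 80 mm up. 44 mm wide with a 1.5 mm bevel, grey felt bottom; a ball sits on its edge, centre about 14 mm above this point.
- handle_tray_dimple3 (a point): Centre of a round dimple of the handle tray, level with the board's top face, at x = -45, y = -40 mm of the tray, 80 mm up. 44 mm wide with a 1.5 mm bevel, grey felt bottom; a ball sits on its edge, centre about 14 mm above this point.
- sorting_tray: Fixed dark tray, 260 x 196 mm, cork floor 6 mm above the bench, lip 6 mm thick and 16 mm high above the bench. Origin: centre of its underside; x along the 260 mm side. All balls start in it, in any mixture.
- dark_0_center (a point): Centre of a turned ball of dark brown wood, 52 mm in diameter, 48 g; it rolls when touched. May be absent.
- dark_1_center (a point): Centre of a turned ball of dark brown wood, 52 mm in diameter, 48 g; it rolls when touched. May be absent.
- dark_2_center (a point): Centre of a turned ball of dark brown wood, 52 mm in diameter, 48 g; it rolls when touched. May be absent.
- light_0_center (a point): Centre of a turned ball of pale wood, 52 mm in diameter, 48 g; it rolls when touched. May be absent.
- light_1_center (a point): Centre of a turned ball of pale wood, 52 mm in diameter, 48 g; it rolls when touched. May be absent.
- light_2_center (a point): Centre of a turned ball of pale wood, 52 mm in diameter, 48 g; it rolls when touched. May be absent.
- wax_tin: Round green and cream tin, 78 mm wide, 34 mm high; bystander, origin at the centre of its underside.
- sanding_block: Brown sanding block 70 x 110 x 31 mm; bystander, origin at the centre of its underside.
- tape_measure: Yellow and black tape measure 43 x 82 x 68 mm; bystander, origin at the centre of its underside.
- offcut_0: Dark timber offcut 45 x 140 x 32 mm; bystander, origin at the centre of its underside.
Things that resemble listed ones, but are neither listed nor needed, are in the scene too. Leave any red or yellow look-alike of the part that bears light_1_center alone.

How it is judged:
By the outcome, as a careful person would: the job done as asked, in the order asked, and still so for the second after the job is handed in, with the robot touching nothing.
Of dark_0, dark_1, dark_2, light_0, light_1, light_2 only 4 to 6 are there at a start; the rules pass over those that are not, and their reading is None.
At some moment in a run one of handle_tray may be knocked a few centimetres aside while the robot is not near it.
It also fails if it takes over 210 s, if anything falls off the work surface, if the arm or the gripper's body presses on something with over 40 N, if the wrist force passes 120 N, or if a joint passes its speed limit or range.

### The arm

A 6-joint arm with a two-finger parallel gripper is mounted at the origin on a cart in front of the work surface, level with it; the furniture and walls round the work are solid. World frame = base frame: x ahead of the robot, y to its left, z up, the work surface at z = 0. Lengths are in m, angles in rad, forces in N, time in s.
With the tool pointing down it reaches from about 0.4 to 0.925 m from the base axis. Payload 3.4 kg.
Tool frame: the origin (TCP) lies at the very end of the fingers, on their centre line; the grasp point (between the pads) lies robot.grasp_offset behind it (robot.grasp_offset is the distance from the TCP to the grasp point, in m); z points along the fingers, x is the direction in which the jaws open and shut, and the axes are right-handed (so a half turn about z gives the same grasp; the last joint's range is limited). The gripper opens to 85 mm and grips with 20 to 120 N. Pads are 22 mm wide; open, the fingers measure 114 mm over their backs; the gripper's body (76 mm by 85 mm) begins 54 mm behind the grasp point. The pads swing forward as they close: fully open they stand 13 mm farther back than shut.
Start: joints at [1.105, 0.307, 1.506, -0, 1.328, -0.073], TCP at [0.22, 0.531, 0.231] pointing down, gripper open.
Joint ranges: [-3.12, 3.12], [-1.05, 2.28], [0.14, 2.33], [-1.42, 4.57], [0.1, 2.73], [-2.68, 2.68]. Speed limits (rad/s): [2.57, 2.57, 3.14, 3.14, 3.14, 3.14].

### API

Orientations are given as a 3x3 rotation matrix whose columns are the frame's x, y, z axes.
In Python, from rig import robot gives the robot as it stands.
- The arm moves only by the shell command python3 -m handwheel 'ROWS' [FORCE]. ROWS is JSON, a list of rows, each an object of numbers: "tx", "ty", "tz": the shift along the tool's x, y, z in cm; "wx", "wy", "wz": the turn, a rotation vector about the tool's x, y, z in rad; "hand": the finger opening in cm, from 0 to 8.54. A call has 1 to 20 rows; each row is the pose to reach, as a shift and turn from the pose commanded when the call began, along the tool's axes at that moment; what a row does not reach only later rows make up. A row lasts 1/8 s, in which the tool goes at most 62.5 mm and 10.7 degrees, less where a joint would pass 70% of its speed; a pose out of reach is approached as far as the arm can. A call with a gripper value outside its range is refused whole. The fingers move at their own pace and stop on an object; FORCE is the grip in N (left out, the last holds). Time passes only in rows, so rows that repeat a pose let the fingers close. It gives the time, the measured TCP pose, the force and the opening at its end, in the units of the state.
- robot.sense(): the state, without advancing time (a new reading comes with each control period).
- robot.read_camera(name): name is "side" or "top" or "wrist"; returns the picture (384x512x3 uint8, red, green, blue); there is no depth.
- robot.calibration(name): a dict with "fov_y" (degrees; the focal length in pixels is half the picture's height over the tangent of half this angle, whatever the lens; pixels are square), "cx", "cy" (the principal point, pixels), "k1" (the pictures are not rectified: a ray, as slopes to the right and down, at radius r is drawn at 1 + k1 r^2 times it, then the intrinsics apply), "cam_to_world" (4x4, takes a point from camera to world coordinates). Camera axes: x right, y down, z forward; pixel columns grow to the right and rows downward; lengths in m; the calibration is good to about 2 mm. A picture is of the moment at which its call begins: read the wrist's pose just before it. calibration takes no time and is no camera call; for the wrist camera it gives the pose at the moment of the call.
- robot.finish_job(): hands the job in, once; it reports no verdict.
Trained networks look in the newest picture that a camera, given by its name, has taken for a name from the list of things; names that differ only in an ending like _2 or _b are one class to them, and where a whole thing is asked for, a point or a joint stands for the part that bears it (a point fixed in the world has none). Each returns a list of dicts, best first, with "conf" (0 to 1); they miss things now and then, are a little off and sometimes report something else, mostly with a low value. They report only what shows in the picture. A call takes as long as a camera call. They do not tell look-alikes from the thing itself.
- robot.trace(camera, target): "mask" (384x512 bool, what is visible of it) and "uv" ([column, row] in pixels, amid what is visible of it).
The state is a dict: "t": time; "joint_positions": joint angles; "qvel": joint speeds; "joint_efforts": joint torques, N m; "ee_pos": TCP position; "eef_rot": TCP orientation; "contact_force": force on the tool from outside, world axes, zero at the start; "torque": the same for the moment, N m; "gripper_width": finger opening in m.
Only numpy, scipy, OpenCV 4.12 (cv2) and the standard library are available. Lean on these libraries where they do the work, as an engineer would, in place of code of your own. Each camera call takes 0.05 s, during which the arm holds its last target.

## Working session

There is one attempt and no reset: what is moved stays moved. The work goes in short steps, Python scripts to look and compute and a shell command to move; the robot and the scene stay as the last step left them, time stands still between calls to the robot, and variables do not carry over. Pictures are saved under pics/ and viewed, and the job is handed in when it is done.

```bash
ls; mkdir -p pics
python3 - <<'E'
from rig import robot
import cv2
print(robot.sense()); print(robot.grasp_offset)
for n in ("side","top","wrist"):
    im=robot.read_camera(n); cv2.imwrite(f"pics/{n}0.png",im[:,:,::-1]); c=robot.calibration(n); print(n,c)
E
```

```text
pics
{'t': 0.0, 'joint_positions': array([ 1.10553069e+00,  3.07597561e-01,  1.50772480e+00,  2.41656489e-05,
        1.32837135e+00, -7.34762194e-02]), 'qvel': array([-0.00251376,  0.0003233 , -0.00124998,  0.00010987, -0.00114734,
        0.00041837]), 'joint_efforts': array([-1.47099170e-03, -4.57560647e+01, -2.51917344e+01, -1.18058751e-04,
        1.31019964e-02, -1.82545153e-05]), 'ee_pos': array([0.21923955, 0.53078837, 0.23034757]), 'eef_rot': array([[ 3.81847231e-01,  9.24224953e-01, -9.63624374e-04],
       [ 9.24223084e-01, -3.81848406e-01, -1.86719121e-03],
       [-2.09366314e-03, -1.77622097e-04, -9.99997793e-01]]), 'contact_force': array([-0.57132627,  0.77296991,  0.03278633]), 'torque': array([-0.00471842,  0.02271965, -0.02530059]), 'gripper_width': 0.08526460917182391}
0.0187
side {'fov_y': 56.14843172847611, 'cx': 253.73401213197144, 'cy': 191.48089195658602, 'k1': -0.08882324573592279, 'cam_to_world': array([[ 0.89229907, -0.25717694,  0.37102882,  0.20124913],
       [-0.45087319, -0.549021  ,  0.70376794, -0.68013911],
       [ 0.02270973, -0.79525842, -0.60584512,  0.7092138 ],
       [ 0.        ,  0.        ,  0.        ,  1.        ]])}
top {'fov_y': 49.892143949072874, 'cx': 254.55288083863815, 'cy': 182.90631164521938, 'k1': -0.13273861389066388, 'cam_to_world': array([[ 0.02356   , -0.98655022,  0.16175163,  0.3763599 ],
       [-0.99972005, -0.02289665,  0.00596417, -0.01748251],
       [-0.00218039, -0.16184687, -0.98681348,  1.37926431],
       [ 0.        ,  0.        ,  0.        ,  1.        ]])}
wrist {'fov_y': 71.19884674457616, 'cx': 252.93588227762635, 'cy': 188.16950069833058, 'k1': -0.0011731877276444183, 'cam_to_world': array([[ 0.38185548,  0.87420173,  0.29992955,  0.14286185],
       [ 0.92421805, -0.36023304, -0.12670103,  0.56248719],
       [-0.00271773,  0.32558178, -0.94550998,  0.37314562],
       [ 0.        ,  0.        ,  0.        ,  1.        ]])}
```

View pics/top0.png

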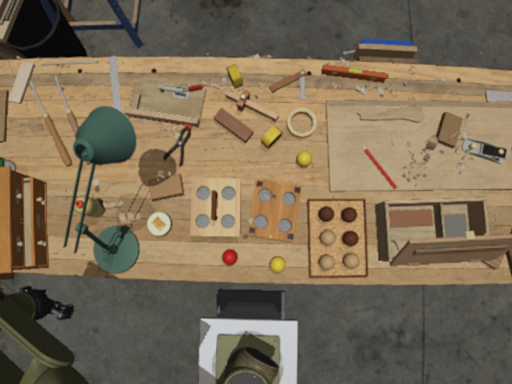

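View pics/side0.png

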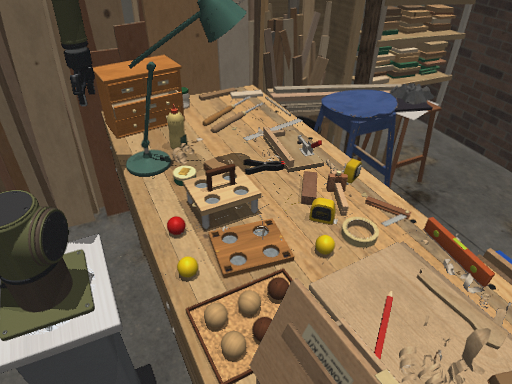

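View pics/wrist0.png

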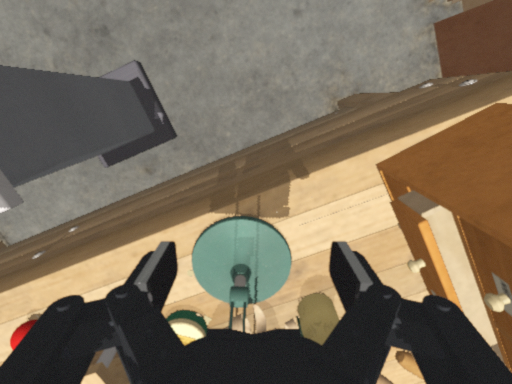

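```bash
cat > h.py <<'E'
from rig import robot
import numpy as np, cv2
def K(c):
    f=192/np.tan(np.radians(c['fov_y'])/2); return f
def ray(c,uv):
    f=K(c); d=np.array([(uv[0]-c['cx'])/f,(uv[1]-c['cy'])/f]); s=d.copy()
    for _ in range(30): s=d/(1+c['k1']*(s@s))
    T=c['cam_to_world']; r=T[:3,:3]@np.array([s[0],s[1],1]); return T[:3,3],r
def atz(c,uv,z):
    o,r=ray(c,uv); return o+r*(z-o[2])/r[2]
def proj(c,P):
    T=c['cam_to_world']; p=T[:3,:3].T@(np.asarray(P)-T[:3,3]); s=p[:2]/p[2]
    s=s*(1+c['k1']*(s@s)); return s*K(c)+[c['cx'],c['cy']]
def tri(obs):
    A=np.zeros((3,3));b=np.zeros(3)
    for c,uv in obs:
        o,r=ray(c,uv); r=r/np.linalg.norm(r); M=np.eye(3)-np.outer(r,r); A+=M;b+=M@o
    return np.linalg.solve(A,b)
def snap(name,fn=None,scale=1,crop=None):
    c=robot.calibration(name); im=robot.read_camera(name)
    if fn: save(im,fn,scale,crop)
    return c,im
def save(im,fn,scale=1,crop=None):
    b=im[:,:,::-1]
    if crop: x0,y0,x1,y1=crop; b=b[y0:y1,x0:x1]
    b=cv2.resize(b,None,fx=scale,fy=scale,interpolation=cv2.INTER_CUBIC); cv2.imwrite('pics/'+fn,b)
E
python3 - <<'E'
from h import *
from rig import robot
tz={'base_tray':.018,'handle_tray':.08,'handle':.138,'base_tray_dimple0':.018,'handle_tray_dimple0':.08,'sorting_tray':.006,'dark_0_center':.032,'light_0_center':.032,'wax_tin':.034,'sanding_block':.031,'tape_measure':.068,'offcut_0':.032}
for n in ('top','side'):
    c,im=snap(n)
    for k,z in tz.items():
        for d in robot.trace(n,k):
            print(n,k,round(d['conf'],2),np.round(d['uv'],1),d['mask'].sum(),np.round(atz(c,d['uv'],z),3))
    if n=='top':save(im,'top1.png',3.5,(180,165,380,285))
    else:save(im,'side1.png',3,(160,150,340,384))
E
```

```text
top base_tray 0.78 [276.2 207.6] 2676 [ 0.518 -0.083  0.018]
top handle_tray 0.58 [214.  206.6] 2868 [0.51  0.117 0.08 ]
top handle 0.87 [215.6 203.6] 2968 [0.514 0.106 0.138]
top handle 0.72 [339.  241.5] 3704 [ 0.408 -0.268  0.138]
top handle 0.46 [273.2 208.2] 2626 [ 0.504 -0.068  0.138]
top base_tray_dimple0 0.64 [278.5 208.7] 2624 [ 0.515 -0.091  0.018]
top handle_tray_dimple0 0.78 [215.9 205.4] 2798 [0.514 0.111 0.08 ]
top handle_tray_dimple0 0.44 [276.3 207.4] 2645 [ 0.512 -0.08   0.08 ]
top sorting_tray 0.77 [338.  238.9] 3566 [ 0.419 -0.291  0.006]
top dark_0_center 0.71 [327.5 214. ] 184 [ 0.499 -0.251  0.032]
top light_0_center 0.56 [329.7 261.5] 188 [ 0.345 -0.258  0.032]
top light_0_center 0.4 [277.3 210.2] 2660 [ 0.508 -0.086  0.032]
top wax_tin 0.74 [326.9 212.1] 198 [ 0.505 -0.249  0.034]
top wax_tin 0.65 [158.  223.3] 471 [0.455 0.304 0.034]
top wax_tin 0.34 [214.8 207. ] 2906 [0.514 0.119 0.034]
top sanding_block 0.87 [165.7 185.8] 756 [0.581 0.286 0.031]
top tape_measure 0.76 [270.8 136.6] 272 [ 0.747 -0.059  0.068]
top offcut_0 0.83 [235.9 125.5] 649 [0.793 0.059 
[... 563 characters left out ...]
7 0.08 ]
side handle_tray_dimple0 0.2 [248.2 247.6] 3304 [ 0.474 -0.142  0.08 ]
side sorting_tray 0.8 [229.5 325.9] 4253 [ 0.366 -0.272  0.006]
side sorting_tray 0.72 [220.1 186.6] 2704 [0.544 0.207 0.006]
side dark_0_center 0.56 [278.7 287.1] 365 [ 0.503 -0.245  0.032]
side light_0_center 0.86 [215.3 316.6] 442 [ 0.342 -0.254  0.032]
side wax_tin 0.82 [181.7 173.1] 307 [0.444 0.295 0.034]
side sanding_block 0.57 [215.3 166. ] 207 [0.562 0.292 0.031]
side tape_measure 0.6 [250.2 248.6] 3505 [ 0.483 -0.137  0.068]
side tape_measure 0.57 [323.6 213.3] 606 [ 0.723 -0.105  0.068]
side offcut_0 0.81 [307.7 186.5] 443 [0.784 0.057 0.032]
side offcut_0 0.21 [247.  247.3] 3406 [ 0.493 -0.098  0.032]
```

View pics/top1.png

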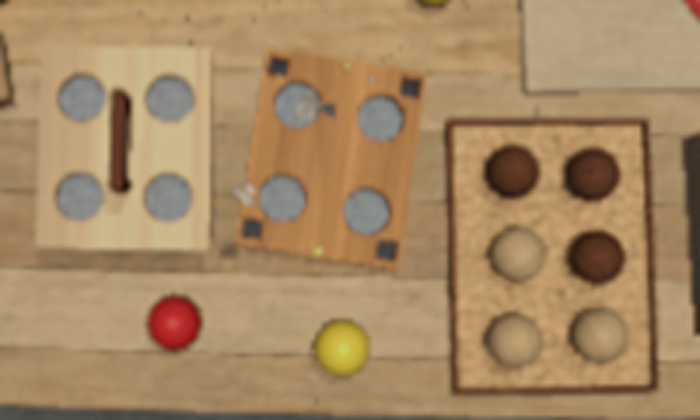

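```bash
cat >> h.py <<'E'
def tool(P,zt=None):
    """shift of TCP to world P in current tool axes (cm)"""
    s=robot.sense(); d=np.asarray(P)-s['ee_pos']; return s['eef_rot'].T@d*100
E
python3 - <<'E'
from h import *
c,im=snap('top'); cs,ims=snap('side')
B={'D1':(326.3,214.1),'D2':(349.1,214.7),'D3':(350.3,238.4),'L1':(327.7,237.6),'L2':(326.9,262.1),'L3':(351.1,260.4)}
for k,u in B.items():
    P=atz(c,u,.032); print(k,np.round(P,3),'side px',np.round(proj(cs,P),1))
# base tray fit from top: dimples and sockets (zoom px)
z2=lambda a:(a[0]/3.5+180-.36,a[1]/3.5+165-.36)
for n,pts,z in (('bd',[(298,104),(381,118),(283,198),(367,211)],.018),('bs',[(279,66),(411,87),(252,229),(387,250)],.018),('hd',[(81,97),(170,98),(78,195),(168,196)],.08),('hh',[(120,90),(121,191)],.147)):
    Q=np.array([atz(c,z2(p),z) for p in pts]); print(n,np.round(Q,4).tolist(),Q.mean(0).round(4))
print(robot.sense()['t'])
E
```

```text
D1 [ 0.499 -0.247  0.032] side px [277.6 288.6]
D2 [ 0.498 -0.323  0.032] side px [294.6 314. ]
D3 [ 0.421 -0.326  0.032] side px [263.8 329.4]
L1 [ 0.422 -0.252  0.032] side px [248.6 302.3]
L2 [ 0.343 -0.249  0.032] side px [215.2 314.8]
L3 [ 0.35  -0.329  0.032] side px [233.2 344.1]
bd [[0.5617, -0.0442, 0.018], [0.5501, -0.1233, 0.018], [0.4721, -0.0319, 0.018], [0.4616, -0.1112, 0.018]] [ 0.5114 -0.0776  0.018 ]
bs [[0.5979, -0.0253, 0.018], [0.5805, -0.1516, 0.018], [0.4423, -0.0034, 0.018], [0.4254, -0.1304, 0.018]] [ 0.5115 -0.0777  0.018 ]
hd [[0.555, 0.1545, 0.08], [0.556, 0.0734, 0.08], [0.4658, 0.1535, 0.08], [0.467, 0.0722, 0.08]] [0.511  0.1134 0.08  ]
hh [[0.5527, 0.1121, 0.147], [0.4656, 0.108, 0.147]] [0.5091 0.11   0.147 ]
1.55
```

View pics/side1.png

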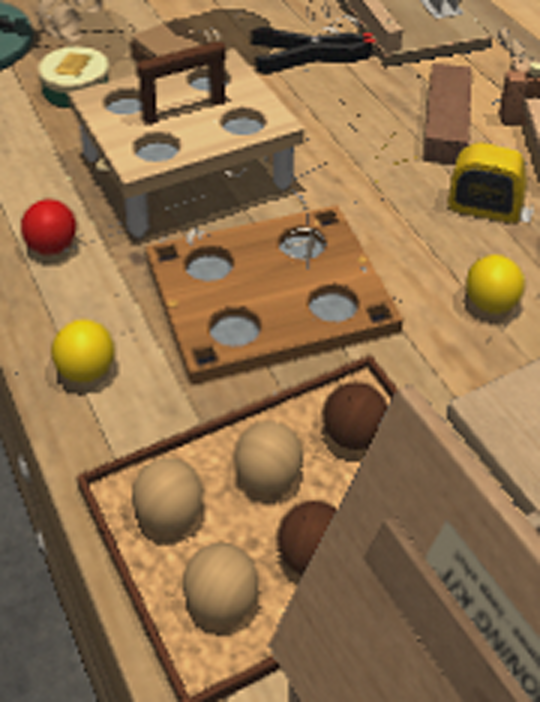

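```bash
cat >> h.py <<'E'
def go(P,yaw=None):
    """print the tool-axes shift to world P and wz for yaw (deg, tool x dir), tool down"""
    s=robot.sense(); R=s['eef_rot']; d=R.T@(np.asarray(P)-s['ee_pos'])*100
    y0=np.degrees(np.arctan2(R[1,0],R[0,0])); 
    w=0 if yaw is None else np.radians(y0-yaw)
    print('shift',np.round(d,2),'wz',round(w,3),'yaw0',round(y0,1))
E
python3 - <<'E'
from h import *
go((.47,.1,.25),45); go((.42,-.288,.25),45)
E
```

```text
shift [-30.31  39.62  -1.87] wz 0.394 yaw0 67.6
shift [-68.08  49.81  -1.87] wz 0.394 yaw0 67.6
```

```bash
python3 -m handwheel '[{"tx":-30,"ty":39,"tz":-2,"wz":0.2},{"tx":-30,"ty":39,"tz":-2,"wz":0.394},{"tx":-30,"ty":39,"tz":-2,"wz":0.394},{"tx":-30,"ty":39,"tz":-2,"wz":0.394},{"tx":-30,"ty":39,"tz":-2,"wz":0.394},{"tx":-30,"ty":39,"tz":-2,"wz":0.394},{"tx":-30,"ty":39,"tz":-2,"wz":0.394},{"tx":-68,"ty":50,"tz":-2,"wz":0.394},{"tx":-68,"ty":50,"tz":-2,"wz":0.394},{"tx":-68,"ty":50,"tz":-2,"wz":0.394},{"tx":-68,"ty":50,"tz":-2,"wz":0.394},{"tx":-68,"ty":50,"tz":-2,"wz":0.394},{"tx":-68,"ty":50,"tz":-2,"wz":0.394},{"tx":-68,"ty":50,"tz":-2,"wz":0.394},{"tx":-68,"ty":50,"tz":-2,"wz":0.394},{"tx":-68,"ty":50,"tz":-2,"wz":0.394}]' 40
python3 - <<'E'
from h import *
c,im=snap('wrist','w1.png'); print(robot.sense()['ee_pos'],robot.sense()['t'])
for k in('dark_0_center','light_0_center'):
    for d in robot.trace('wrist',k): print(k,d['conf'],np.round(d['uv'],1),d['mask'].sum(),atz(c,d['uv'],.032).round(4))
for k,p in {'D1':(.499,-.247),'D2':(.498,-.323),'D3':(.421,-.326),'L1':(.422,-.252),'L2':(.343,-.249),'L3':(.35,-.329)}.items(): print(k,proj(c,(*p,.032)).round(1))
E
```

```text
[0.21959127 0.53143813 0.23131095] 1.6
D1 [-55.  435.6]
D2 [-84.5 444.4]
D3 [-115.9  421.5]
L1 [-86.4 412.1]
L2 [-118.3  384.6]
L3 [-147.4  398.5]$[0]: bad value
```

View pics/w1.png

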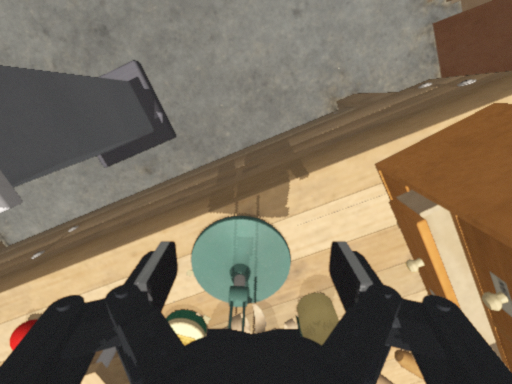

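```bash
python3 -m handwheel '[{"tx":-6,"ty":1,"tz":-2,"wx":0,"wy":0,"wz":0.1,"hand":8.5}]' 40; python3 -m handwheel 2>&1 | head; python3 -m handwheel --help 2>&1|head -20
```

```text
t: 1.82
ee_pos: [0.2072, 0.4756, 0.2486]
eef_rot: [[0.474, 0.881, -0.001], [0.881, -0.474, -0.002], [-0.002, -0.0, -1.0]]
contact_force: [0.4, -0.4, 1.4]
gripper_width: 0.085
invalid input
invalid input: not JSON, or not a number
```

```bash
python3 - <<'E'
from h import *
go((.45,.1,.25),45); go((.42,-.288,.25),45)
E
python3 -m handwheel '[{"tx":-20,"ty":39,"tz":0,"wx":0,"wy":0,"wz":0.1,"hand":8.5}]' 40
```

```text
shift [-21.58  39.18  -0.1 ] wz 0.292 yaw0 61.7
shift [-5.717e+01  5.491e+01 -3.000e-02] wz 0.292 yaw0 61.7
t: 1.95
ee_pos: [0.2402, 0.4217, 0.2515]
eef_rot: [[0.557, 0.831, -0.0], [0.831, -0.557, 0.001], [0.001, -0.001, -1.0]]
contact_force: [1.0, 0.7, 0.8]
gripper_width: 0.0849
```

```bash
python3 - <<'E'
from h import *
go((.45,.1,.25),45); go((.42,-.288,.25),45)
E
python3 -m handwheel '[{"tx":0,"ty":1,"tz":0,"wz":0,"hand":8.5}]'
python3 -m handwheel '[{"tx":0,"ty":1,"tz":0,"wx":0,"wy":0,"wz":0}]'
```

```text
shift [-15.04  35.34   0.12] wz 0.195 yaw0 56.2
shift [-48.94  54.45   0.08] wz 0.195 yaw0 56.2$[0]: bad value
$[0]: bad value
```

All seven keys are needed in each row.

```bash
python3 -m handwheel '[{"tx":-15,"ty":35,"tz":0,"wx":0,"wy":0,"wz":0.1,"hand":8.5},{"tx":-15,"ty":35,"tz":0,"wx":0,"wy":0,"wz":0.19,"hand":8.5},{"tx":-15,"ty":35,"tz":0,"wx":0,"wy":0,"wz":0.19,"hand":8.5},{"tx":-15,"ty":35,"tz":0,"wx":0,"wy":0,"wz":0.19,"hand":8.5},{"tx":-15,"ty":35,"tz":0,"wx":0,"wy":0,"wz":0.19,"hand":8.5},{"tx":-15,"ty":35,"tz":0,"wx":0,"wy":0,"wz":0.19,"hand":8.5},{"tx":-49,"ty":54.5,"tz":0,"wx":0,"wy":0,"wz":0.19,"hand":6.8},{"tx":-49,"ty":54.5,"tz":0,"wx":0,"wy":0,"wz":0.19,"hand":6.8},{"tx":-49,"ty":54.5,"tz":0,"wx":0,"wy":0,"wz":0.19,"hand":6.8},{"tx":-49,"ty":54.5,"tz":0,"wx":0,"wy":0,"wz":0.19,"hand":6.8},{"tx":-49,"ty":54.5,"tz":0,"wx":0,"wy":0,"wz":0.19,"hand":6.8},{"tx":-49,"ty":54.5,"tz":0,"wx":0,"wy":0,"wz":0.19,"hand":6.8},{"tx":-49,"ty":54.5,"tz":0,"wx":0,"wy":0,"wz":0.19,"hand":6.8},{"tx":-49,"ty":54.5,"tz":0,"wx":0,"wy":0,"wz":0.19,"hand":6.8},{"tx":-49,"ty":54.5,"tz":0,"wx":0,"wy":0,"wz":0.19,"hand":6.8}]' 40
python3 - <<'E'
from h import *
c,im=snap('wrist','w2.png'); print(robot.sense()['ee_pos'],robot.sense()['t'])
for k in('dark_0_center','light_0_center'):
    for d in robot.trace('wrist',k): print(k,d['conf'],np.round(d['uv'],1),d['mask'].sum(),atz(c,d['uv'],.032).round(4))
for k,p in {'D1':(.499,-.247),'D2':(.498,-.323),'D3':(.421,-.326),'L1':(.422,-.252),'L2':(.343,-.249),'L3':(.35,-.329)}.items(): print(k,proj(c,(*p,.032)).round(1))
E
```

```text
t: 3.82
ee_pos: [0.4206, -0.287, 0.2506]
eef_rot: [[0.704, 0.71, -0.0], [0.71, -0.704, 0.001], [0.001, -0.001, -1.0]]
contact_force: [-0.0, 0.2, 0.3]
gripper_width: 0.0681
[ 0.42069574 -0.286782    0.25074566] 3.875
dark_0_center 0.96 [314.5 179.6] 1061 [ 0.5021 -0.2456  0.032 ]
dark_0_center 0.65 [409.8  90. ] 18059 [ 0.4966 -0.0827  0.032 ]
D1 [312.3 178.8]
D2 [272.6 213.1]
D3 [233.5 178.9]
L1 [272.1 142.4]
L2 [231.3  96.7]
L3 [194.  144.7]
```

View pics/w2.png

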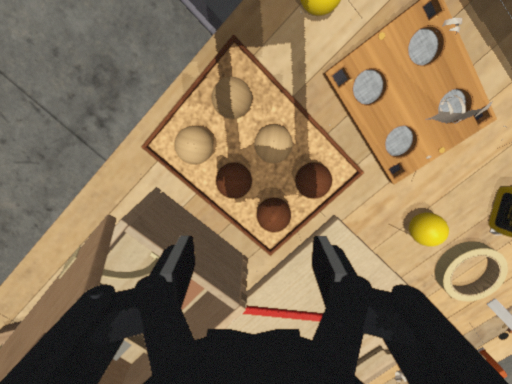

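```bash
python3 -m handwheel '[{"tx":5,"ty":2,"tz":4,"wx":0,"wy":0,"wz":0,"hand":7.2},{"tx":8.5,"ty":2.8,"tz":9,"wx":0,"wy":0,"wz":0,"hand":7.2},{"tx":8.5,"ty":2.8,"tz":14,"wx":0,"wy":0,"wz":0,"hand":7.2},{"tx":8.5,"ty":2.8,"tz":18,"wx":0,"wy":0,"wz":0,"hand":7.2},{"tx":8.5,"ty":2.8,"tz":21,"wx":0,"wy":0,"wz":0,"hand":7.2},{"tx":8.5,"ty":2.8,"tz":23.2,"wx":0,"wy":0,"wz":0,"hand":7.2},{"tx":8.5,"ty":2.8,"tz":23.2,"wx":0,"wy":0,"wz":0,"hand":7.2}]' 40
python3 - <<'E'
from h import *
c,im=snap('wrist','w3.png'); print(robot.sense()['ee_pos'],robot.sense()['contact_force'])
E
```

```text
t: 4.85
ee_pos: [0.4994, -0.246, 0.0174]
eef_rot: [[0.703, 0.711, -0.004], [0.711, -0.703, 0.002], [-0.001, -0.004, -1.0]]
contact_force: [-0.1, 0.4, 0.6]
gripper_width: 0.072
[ 0.50036205 -0.24675504  0.01861953] [-0.56385635  0.75105349 -0.13462304]
```

View pics/w3.png

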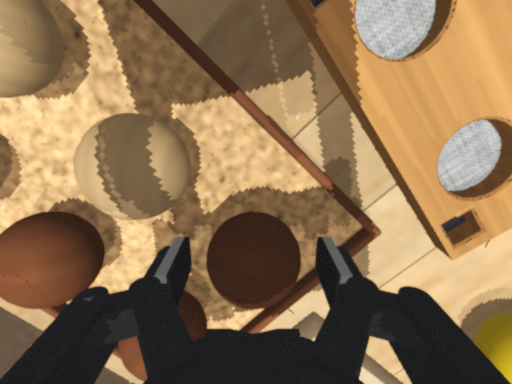

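```bash
python3 -m handwheel '[{"tx":0,"ty":0,"tz":0.2,"wx":0,"wy":0,"wz":0,"hand":4.5},{"tx":0,"ty":0,"tz":0.2,"wx":0,"wy":0,"wz":0,"hand":4.5},{"tx":0,"ty":0,"tz":0.2,"wx":0,"wy":0,"wz":0,"hand":4.5},{"tx":0,"ty":0,"tz":0.2,"wx":0,"wy":0,"wz":0,"hand":4.5},{"tx":0,"ty":0,"tz":-2,"wx":0,"wy":0,"wz":0,"hand":4.5},{"tx":0,"ty":0,"tz":-7,"wx":0,"wy":0,"wz":0,"hand":4.5},{"tx":0,"ty":0,"tz":-10,"wx":0,"wy":0,"wz":0,"hand":4.5}]' 40
python3 - <<'E'
from h import *
c,im=snap('wrist','w4.png'); go((.5506,-.1235,.118)); go((.5506,-.1235,.019))
E
```

```text
t: 5.78
ee_pos: [0.5012, -0.2484, 0.1211]
eef_rot: [[0.705, 0.709, 0.002], [0.709, -0.705, -0.001], [0.001, 0.002, -1.0]]
contact_force: [-0.0, -0.4, -1.0]
gripper_width: 0.0498
shift [12.28 -5.51  0.64] wz 0 yaw0 45.2
shift [12.26 -5.59 10.54] wz 0 yaw0 45.2
```

View pics/w4.png

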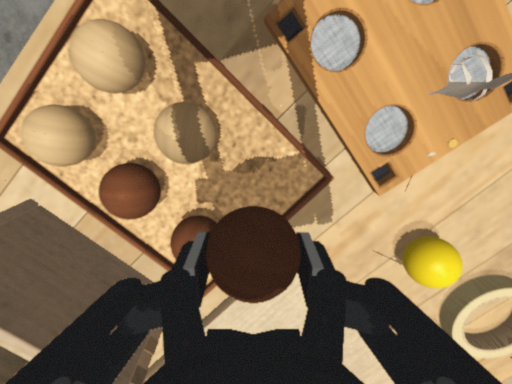

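```bash
python3 -m handwheel '[{"tx":5,"ty":-2.5,"tz":0,"wx":0,"wy":0,"wz":0,"hand":4.5},{"tx":10,"ty":-4.5,"tz":0,"wx":0,"wy":0,"wz":0,"hand":4.5},{"tx":12.3,"ty":-5.5,"tz":1,"wx":0,"wy":0,"wz":0,"hand":4.5},{"tx":12.3,"ty":-5.5,"tz":4,"wx":0,"wy":0,"wz":0,"hand":4.5}]' 40
python3 - <<'E'
from h import *
c,im=snap('wrist','w5.png'); s=robot.sense();print(proj(c,s['ee_pos']+[0,0,.014]));go((.5506,-.1235,.019))
E
```

```text
t: 6.32
ee_pos: [0.5504, -0.1202, 0.0798]
eef_rot: [[0.703, 0.712, 0.005], [0.712, -0.703, -0.001], [0.003, 0.004, -1.0]]
contact_force: [-0.7, -0.3, -1.0]
gripper_width: 0.0498
[248.28644482 244.77488412]
shift [0.05 0.55 5.62] wz 0 yaw0 45.3
```

View pics/w5.png

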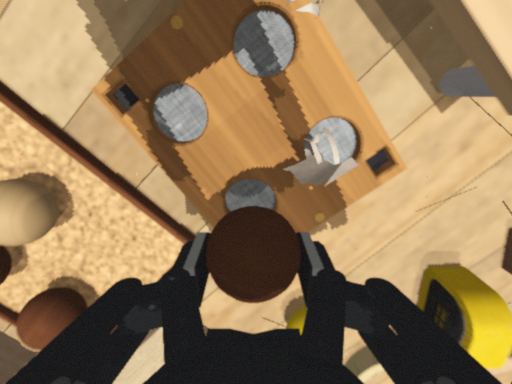

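```bash
python3 -m handwheel '[{"tx":0,"ty":0.3,"tz":3,"wx":0,"wy":0,"wz":0,"hand":4.5},{"tx":0,"ty":0.3,"tz":5,"wx":0,"wy":0,"wz":0,"hand":4.5},{"tx":0,"ty":0.3,"tz":5.7,"wx":0,"wy":0,"wz":0,"hand":4.5},{"tx":0,"ty":0.3,"tz":5.7,"wx":0,"wy":0,"wz":0,"hand":4.5},{"tx":0,"ty":0.3,"tz":5.7,"wx":0,"wy":0,"wz":0,"hand":5.5},{"tx":0,"ty":0.3,"tz":5.7,"wx":0,"wy":0,"wz":0,"hand":7},{"tx":0,"ty":0.3,"tz":5.7,"wx":0,"wy":0,"wz":0,"hand":7},{"tx":0,"ty":0.3,"tz":3,"wx":0,"wy":0,"wz":0,"hand":7},{"tx":0,"ty":0.3,"tz":-3,"wx":0,"wy":0,"wz":0,"hand":7},{"tx":0,"ty":0.3,"tz":-7,"wx":0,"wy":0,"wz":0,"hand":7}]' 40
python3 - <<'E'
from h import *
c,im=snap('wrist','w6.png'); c,im=snap('top','top2.png',3.5,(180,165,380,285)); print(proj(c,(.5506,-.1235,.032)))
go((.498,-.3235,.12)); go((.498,-.3235,.017))
E
```

```text
t: 7.62
ee_pos: [0.551, -0.1242, 0.1514]
eef_rot: [[0.705, 0.71, 0.002], [0.71, -0.705, -0.001], [0.001, 0.002, -1.0]]
contact_force: [0.6, -1.3, -0.3]
gripper_width: 0.0699
[288.89462592 197.66665374]
shift [-18.04   9.98   3.44] wz 0 yaw0 45.2
shift [-18.09   9.88  13.74] wz 0 yaw0 45.2
```

View pics/w6.png

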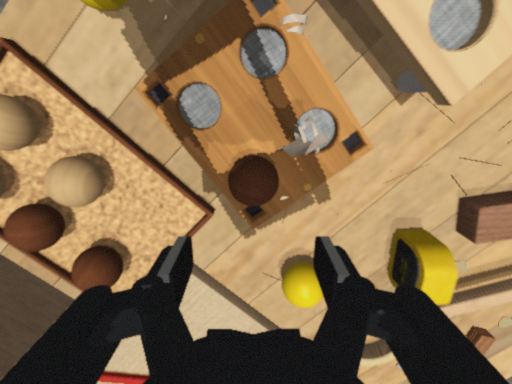

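View pics/top2.png

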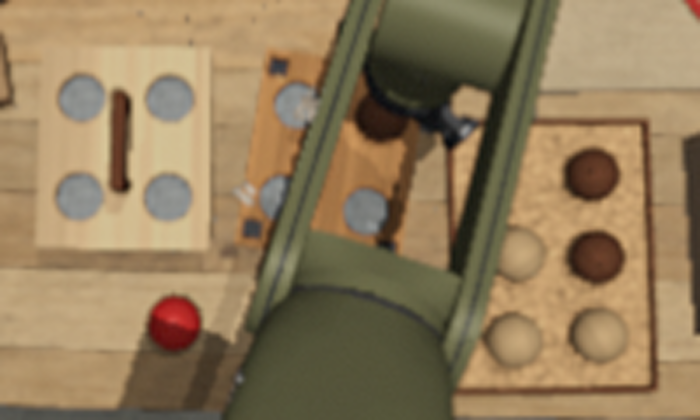

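```bash
python3 - <<'E'
from h import *
s=robot.sense()
ct=robot.calibration('top'); cs=robot.calibration('side')
for z in (0,.05,.1,.15,.2):
    print(z,[atz(ct,u,z)[:2].round(3).tolist() for u in ((378,202),(378,250),(388,263),(397,240))],[atz(cs,u,z)[:2].round(3).tolist() for u in ((292,280),(251,360))])
E
python3 -c "
import cv2;a=cv2.imread('pics/top0.png')[170:290,300:512];cv2.imwrite('pics/box.png',cv2.resize(a,None,fx=3.5,fy=3.5,interpolation=2))"
```

```text
0 [[0.546, -0.43], [0.384, -0.428], [0.342, -0.462], [0.419, -0.494]] [[0.558, -0.22], [0.375, -0.36]]
0.05 [[0.54, -0.415], [0.384, -0.413], [0.343, -0.445], [0.417, -0.477]] [[0.533, -0.252], [0.363, -0.383]]
0.1 [[0.534, -0.4], [0.384, -0.398], [0.344, -0.429], [0.416, -0.459]] [[0.508, -0.285], [0.35, -0.405]]
0.15 [[0.528, -0.385], [0.384, -0.383], [0.345, -0.413], [0.414, -0.442]] [[0.483, -0.317], [0.338, -0.428]]
0.2 [[0.522, -0.371], [0.383, -0.368], [0.347, -0.397], [0.412, -0.425]] [[0.458, -0.349], [0.326, -0.45]]
```

View pics/box.png

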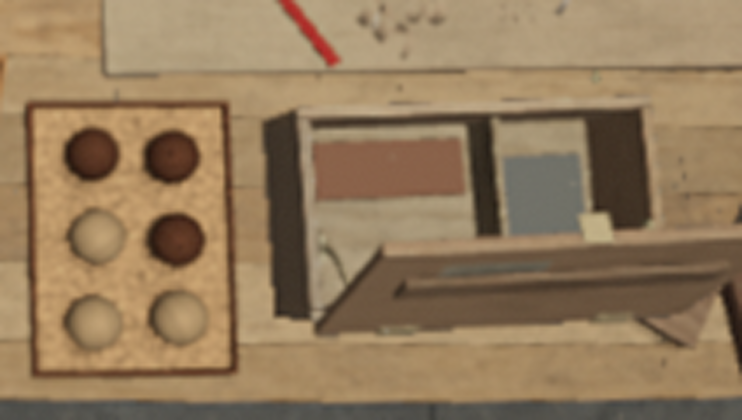

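```bash
python3 -m handwheel '[{"tx":-5,"ty":2.8,"tz":0,"wx":0,"wy":0,"wz":0,"hand":7.2},{"tx":-10,"ty":5.5,"tz":0,"wx":0,"wy":0,"wz":0,"hand":7.2},{"tx":-15,"ty":8.2,"tz":0,"wx":0,"wy":0,"wz":0,"hand":7.2},{"tx":-18,"ty":9.9,"tz":2,"wx":0,"wy":0,"wz":0,"hand":7.2},{"tx":-18,"ty":9.9,"tz":6,"wx":0,"wy":0,"wz":0,"hand":7.2},{"tx":-18,"ty":9.9,"tz":10,"wx":0,"wy":0,"wz":0,"hand":7.2},{"tx":-18,"ty":9.9,"tz":12.5,"wx":0,"wy":0,"wz":0,"hand":7.2},{"tx":-18,"ty":9.9,"tz":13.6,"wx":0,"wy":0,"wz":0,"hand":7.2},{"tx":-18,"ty":9.9,"tz":13.6,"wx":0,"wy":0,"wz":0,"hand":7.2},{"tx":-18,"ty":9.9,"tz":13.6,"wx":0,"wy":0,"wz":0,"hand":4.5},{"tx":-18,"ty":9.9,"tz":13.6,"wx":0,"wy":0,"wz":0,"hand":4.5},{"tx":-18,"ty":9.9,"tz":13.6,"wx":0,"wy":0,"wz":0,"hand":4.5},{"tx":-18,"ty":9.9,"tz":13.6,"wx":0,"wy":0,"wz":0,"hand":4.5},{"tx":-18,"ty":9.9,"tz":12,"wx":0,"wy":0,"wz":0,"hand":4.5},{"tx":-18,"ty":9.9,"tz":7,"wx":0,"wy":0,"wz":0,"hand":4.5},{"tx":-18,"ty":9.9,"tz":3,"wx":0,"wy":0,"wz":0,"hand":4.5}]' 40
python3 - <<'E'
from h import *
go((.4614,-.1111,.12)); go((.4614,-.1111,.019))
E
```

```text
t: 9.72
ee_pos: [0.4937, -0.3216, 0.1209]
eef_rot: [[0.705, 0.71, 0.0], [0.71, -0.705, -0.0], [-0.0, 0.0, -1.0]]
contact_force: [0.8, -0.4, -1.1]
gripper_width: 0.0502
shift [ 12.66 -17.12   0.08] wz 0 yaw0 45.2
shift [ 12.66 -17.12  10.18] wz 0 yaw0 45.2
```

```bash
python3 -m handwheel '[{"tx":3.5,"ty":-4.8,"tz":0,"wx":0,"wy":0,"wz":0,"hand":4.5},{"tx":7,"ty":-9.5,"tz":0,"wx":0,"wy":0,"wz":0,"hand":4.5},{"tx":10.5,"ty":-14.2,"tz":0,"wx":0,"wy":0,"wz":0,"hand":4.5},{"tx":12.6,"ty":-17,"tz":1,"wx":0,"wy":0,"wz":0,"hand":4.5},{"tx":12.6,"ty":-17,"tz":5,"wx":0,"wy":0,"wz":0,"hand":4.5},{"tx":12.6,"ty":-17,"tz":8.5,"wx":0,"wy":0,"wz":0,"hand":4.5},{"tx":12.6,"ty":-17,"tz":10.2,"wx":0,"wy":0,"wz":0,"hand":4.5},{"tx":12.6,"ty":-17,"tz":10.2,"wx":0,"wy":0,"wz":0,"hand":4.5},{"tx":12.6,"ty":-17,"tz":10.2,"wx":0,"wy":0,"wz":0,"hand":4.5},{"tx":12.6,"ty":-17,"tz":10.2,"wx":0,"wy":0,"wz":0,"hand":5.5},{"tx":12.6,"ty":-17,"tz":10.2,"wx":0,"wy":0,"wz":0,"hand":7},{"tx":12.6,"ty":-17,"tz":10.2,"wx":0,"wy":0,"wz":0,"hand":7},{"tx":12.6,"ty":-17,"tz":8,"wx":0,"wy":0,"wz":0,"hand":7},{"tx":12.6,"ty":-17,"tz":2,"wx":0,"wy":0,"wz":0,"hand":7},{"tx":12.6,"ty":-17,"tz":-3,"wx":0,"wy":0,"wz":0,"hand":7}]' 40
python3 - <<'E'
from h import *
c,im=snap('wrist','w7.png')
for d in robot.trace('wrist','dark_0_center'): print(d['conf'],np.round(d['uv'],1),d['mask'].sum(),atz(c,d['uv'],.032).round(4))
go((.421,-.326,.15)); go((.421,-.326,.017))
E
```

```text
t: 11.6
ee_pos: [0.4618, -0.1124, 0.1505]
eef_rot: [[0.705, 0.71, 0.0], [0.71, -0.705, -0.0], [0.0, 0.0, -1.0]]
contact_force: [1.3, -0.4, -0.7]
gripper_width: 0.0699
0.75 [299.9 238. ] 1508 [ 0.5445 -0.1217  0.032 ]
shift [-18.23  11.77   0.45] wz 0 yaw0 45.2
shift [-18.3   11.63  13.75] wz 0 yaw0 45.2
```

View pics/w7.png

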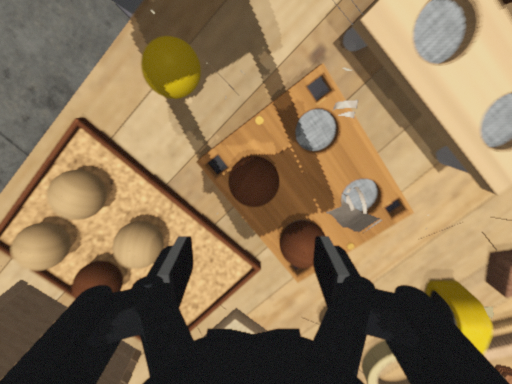

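```bash
python3 -m handwheel '[{"tx":-5,"ty":3.2,"tz":0,"wx":0,"wy":0,"wz":0,"hand":7.2},{"tx":-10,"ty":6.4,"tz":0,"wx":0,"wy":0,"wz":0,"hand":7.2},{"tx":-15,"ty":9.6,"tz":0,"wx":0,"wy":0,"wz":0,"hand":7.2},{"tx":-18.2,"ty":11.7,"tz":2,"wx":0,"wy":0,"wz":0,"hand":7.2},{"tx":-18.2,"ty":11.7,"tz":6,"wx":0,"wy":0,"wz":0,"hand":7.2},{"tx":-18.2,"ty":11.7,"tz":10,"wx":0,"wy":0,"wz":0,"hand":7.2},{"tx":-18.2,"ty":11.7,"tz":12.5,"wx":0,"wy":0,"wz":0,"hand":7.2},{"tx":-18.2,"ty":11.7,"tz":13.5,"wx":0,"wy":0,"wz":0,"hand":7.2},{"tx":-18.2,"ty":11.7,"tz":13.5,"wx":0,"wy":0,"wz":0,"hand":7.2},{"tx":-18.2,"ty":11.7,"tz":13.5,"wx":0,"wy":0,"wz":0,"hand":4.5},{"tx":-18.2,"ty":11.7,"tz":13.5,"wx":0,"wy":0,"wz":0,"hand":4.5},{"tx":-18.2,"ty":11.7,"tz":13.5,"wx":0,"wy":0,"wz":0,"hand":4.5},{"tx":-18.2,"ty":11.7,"tz":13.5,"wx":0,"wy":0,"wz":0,"hand":4.5},{"tx":-18.2,"ty":11.7,"tz":12,"wx":0,"wy":0,"wz":0,"hand":4.5},{"tx":-18.2,"ty":11.7,"tz":7,"wx":0,"wy":0,"wz":0,"hand":4.5},{"tx":-18.2,"ty":11.7,"tz":3,"wx":0,"wy":0,"wz":0,"hand":4.5}]' 40
python3 - <<'E'
from h import *
go((.4724,-.0319,.12)); go((.4724,-.0319,.019))
c,im=snap('top','top3.png',3.5,(180,165,380,285))
E
```

```text
t: 13.7
ee_pos: [0.4165, -0.324, 0.1209]
eef_rot: [[0.705, 0.71, 0.0], [0.71, -0.705, -0.0], [-0.0, 0.0, -1.0]]
contact_force: [0.3, -0.3, -0.6]
gripper_width: 0.0501
shift [ 24.67 -16.61   0.07] wz 0 yaw0 45.2
shift [ 24.67 -16.62  10.17] wz 0 yaw0 45.2
```

View pics/top3.png

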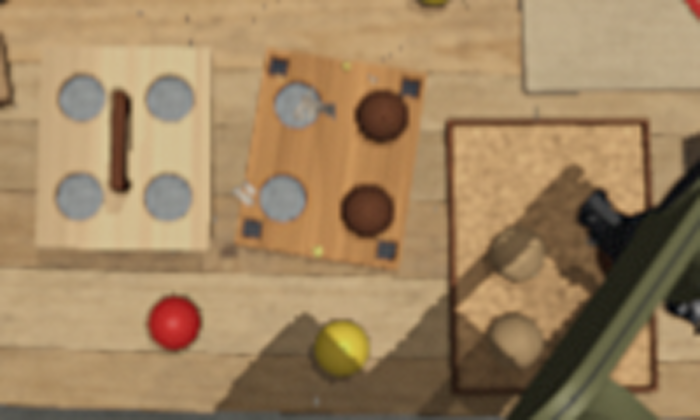

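```bash
python3 -m handwheel '[{"tx":5,"ty":-3.4,"tz":0,"wx":0,"wy":0,"wz":0,"hand":4.5},{"tx":10,"ty":-6.7,"tz":0,"wx":0,"wy":0,"wz":0,"hand":4.5},{"tx":15,"ty":-10.1,"tz":0,"wx":0,"wy":0,"wz":0,"hand":4.5},{"tx":20,"ty":-13.4,"tz":0,"wx":0,"wy":0,"wz":0,"hand":4.5},{"tx":24.6,"ty":-16.5,"tz":0,"wx":0,"wy":0,"wz":0,"hand":4.5},{"tx":24.6,"ty":-16.5,"tz":4,"wx":0,"wy":0,"wz":0,"hand":4.5},{"tx":24.6,"ty":-16.5,"tz":8,"wx":0,"wy":0,"wz":0,"hand":4.5},{"tx":24.6,"ty":-16.5,"tz":10.2,"wx":0,"wy":0,"wz":0,"hand":4.5},{"tx":24.6,"ty":-16.5,"tz":10.2,"wx":0,"wy":0,"wz":0,"hand":4.5},{"tx":24.6,"ty":-16.5,"tz":10.2,"wx":0,"wy":0,"wz":0,"hand":4.5},{"tx":24.6,"ty":-16.5,"tz":10.2,"wx":0,"wy":0,"wz":0,"hand":5.5},{"tx":24.6,"ty":-16.5,"tz":10.2,"wx":0,"wy":0,"wz":0,"hand":6.8},{"tx":24.6,"ty":-16.5,"tz":10.2,"wx":0,"wy":0,"wz":0,"hand":6.8},{"tx":24.6,"ty":-16.5,"tz":8,"wx":0,"wy":0,"wz":0,"hand":6.8},{"tx":24.6,"ty":-16.5,"tz":2,"wx":0,"wy":0,"wz":0,"hand":6.8},{"tx":24.6,"ty":-16.5,"tz":-5,"wx":0,"wy":0,"wz":0,"hand":6.8}]' 40
python3 - <<'E'
from h import *
c,im=snap('wrist','w8.png')
go((.423,-.252,.16),0); go((.423,-.252,.017),0)
E
```

```text
t: 15.75
ee_pos: [0.4721, -0.033, 0.1624]
eef_rot: [[0.705, 0.71, -0.002], [0.71, -0.705, 0.0], [-0.001, -0.002, -1.0]]
contact_force: [1.6, -0.6, -1.0]
gripper_width: 0.068
shift [-19.33  11.51   1.04] wz 0.789 yaw0 45.2
shift [-19.43  11.36  15.34] wz 0.789 yaw0 45.2
```

View pics/w8.png

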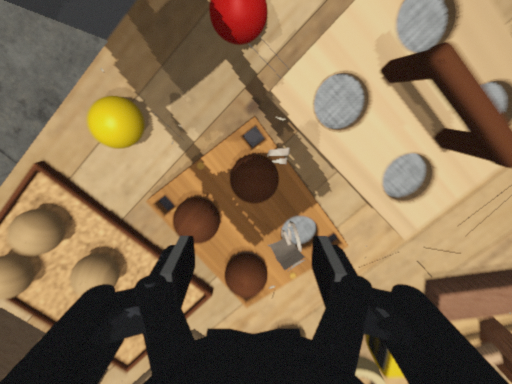

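```bash
python3 -m handwheel '[{"tx":-5,"ty":3,"tz":-1,"wx":0,"wy":0,"wz":0.18,"hand":6.6},{"tx":-10,"ty":6,"tz":-1,"wx":0,"wy":0,"wz":0.36,"hand":6.6},{"tx":-15,"ty":9,"tz":0,"wx":0,"wy":0,"wz":0.54,"hand":6.6},{"tx":-19.35,"ty":11.3,"tz":1,"wx":0,"wy":0,"wz":0.72,"hand":6.6},{"tx":-19.35,"ty":11.3,"tz":4,"wx":0,"wy":0,"wz":0.789,"hand":6.6},{"tx":-19.35,"ty":11.3,"tz":7,"wx":0,"wy":0,"wz":0.789,"hand":6.6},{"tx":-19.35,"ty":11.3,"tz":7,"wx":0,"wy":0,"wz":0.789,"hand":6.6}]' 40
python3 - <<'E'
from h import *
c,im=snap('wrist','w9.png')
for d in robot.trace('wrist','light_0_center'): print(d['conf'],np.round(d['uv'],1),d['mask'].sum(),atz(c,d['uv'],.032).round(4))
go((.424,-.251,.017),0)
E
```

```text
t: 16.68
ee_pos: [0.4147, -0.2489, 0.0895]
eef_rot: [[1.0, -0.001, -0.004], [-0.001, -1.0, 0.003], [-0.004, -0.003, -1.0]]
contact_force: [0.1, -0.4, 0.4]
gripper_width: 0.0662
0.97 [161.8 205.1] 3343 [ 0.3417 -0.2492  0.032 ]
0.27 [196.2 293. ] 806 [ 0.3636 -0.3358  0.032 ]
shift [0.72 0.09 7.47] wz 0.0 yaw0 0.0
```

View pics/w9.png

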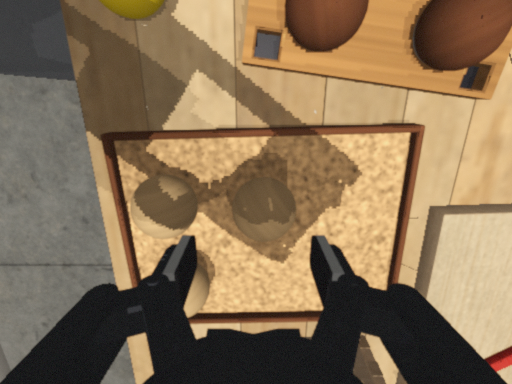

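```bash
python3 -m handwheel '[{"tx":0.6,"ty":0.1,"tz":3,"wx":0,"wy":0,"wz":0,"hand":6.6},{"tx":0.6,"ty":0.1,"tz":5.5,"wx":0,"wy":0,"wz":0,"hand":6.6},{"tx":0.6,"ty":0.1,"tz":7.2,"wx":0,"wy":0,"wz":0,"hand":6.6},{"tx":0.6,"ty":0.1,"tz":7.2,"wx":0,"wy":0,"wz":0,"hand":6.6},{"tx":0.6,"ty":0.1,"tz":7.2,"wx":0,"wy":0,"wz":0,"hand":4.5},{"tx":0.6,"ty":0.1,"tz":7.2,"wx":0,"wy":0,"wz":0,"hand":4.5},{"tx":0.6,"ty":0.1,"tz":7.2,"wx":0,"wy":0,"wz":0,"hand":4.5},{"tx":0.6,"ty":0.1,"tz":7.2,"wx":0,"wy":0,"wz":0,"hand":4.5},{"tx":0.6,"ty":0.1,"tz":5,"wx":0,"wy":0,"wz":0,"hand":4.5},{"tx":0.6,"ty":0.1,"tz":0,"wx":0,"wy":0,"wz":0,"hand":4.5},{"tx":0.6,"ty":0.1,"tz":-5,"wx":0,"wy":0,"wz":0,"hand":4.5},{"tx":0.6,"ty":0.1,"tz":-11,"wx":0,"wy":0,"wz":0,"hand":4.5}]' 40
python3 - <<'E'
from h import *
c,im=snap('top','top4.png',3.5,(180,165,380,285))
c,im=snap('wrist','w10.png')
go((.556,.154,.20),0.7);go((.556,.154,.082),0.7)
E
```

```text
t: 18.27
ee_pos: [0.4219, -0.2505, 0.2027]
eef_rot: [[1.0, -0.0, -0.001], [-0.0, -1.0, 0.001], [-0.001, -0.001, -1.0]]
contact_force: [1.0, -0.7, -1.0]
gripper_width: 0.0499
shift [ 12.94 -40.78   0.64] wz -0.012 yaw0 0.0
shift [ 12.8  -40.89  12.44] wz -0.012 yaw0 0.0
```

View pics/top4.png

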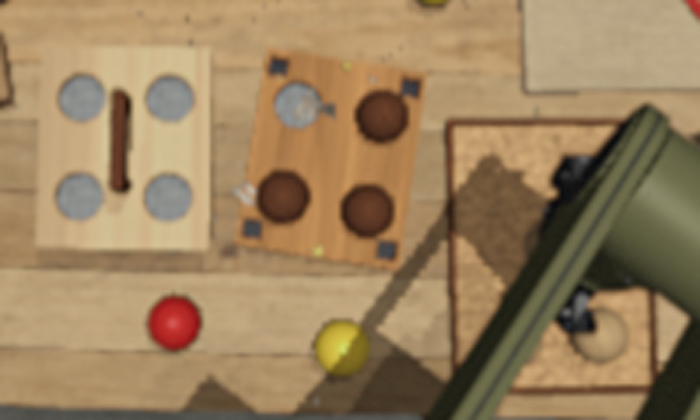

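View pics/w10.png

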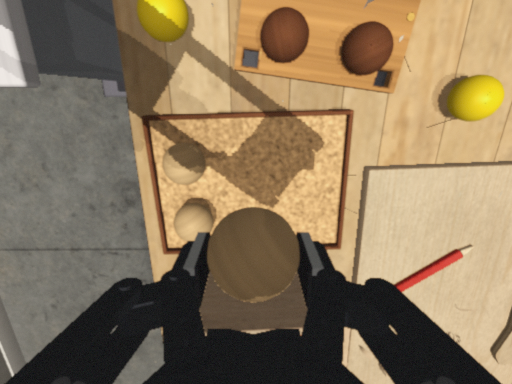

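```bash
python3 -m handwheel '[{"tx":2,"ty":-6,"tz":0,"wx":0,"wy":0,"wz":0,"hand":4.5},{"tx":4,"ty":-12,"tz":0,"wx":0,"wy":0,"wz":-0.012,"hand":4.5},{"tx":6,"ty":-18,"tz":0,"wx":0,"wy":0,"wz":-0.012,"hand":4.5},{"tx":8,"ty":-24,"tz":0,"wx":0,"wy":0,"wz":-0.012,"hand":4.5},{"tx":10,"ty":-30,"tz":0,"wx":0,"wy":0,"wz":-0.012,"hand":4.5},{"tx":11.5,"ty":-36,"tz":0,"wx":0,"wy":0,"wz":-0.012,"hand":4.5},{"tx":12.9,"ty":-40.8,"tz":0,"wx":0,"wy":0,"wz":-0.012,"hand":4.5},{"tx":12.9,"ty":-40.8,"tz":0,"wx":0,"wy":0,"wz":-0.012,"hand":4.5},{"tx":12.9,"ty":-40.8,"tz":0,"wx":0,"wy":0,"wz":-0.012,"hand":4.5}]' 40
python3 - <<'E'
from h import *
c,im=snap('wrist','w11.png')
for n,p in {'d0':(.556,.154),'d1':(.556,.0734),'d2':(.466,.153),'d3':(.467,.072)}.items():print(n,proj(c,(*p,.08)).round(1))
go((.556,.154,.082),0.7)
E
```

```text
t: 19.5
ee_pos: [0.5509, 0.1567, 0.2006]
eef_rot: [[1.0, 0.013, -0.002], [0.013, -1.0, -0.001], [-0.002, 0.001, -1.0]]
contact_force: [-0.1, 0.1, -1.3]
gripper_width: 0.0497
d0 [257.2 183.5]
d1 [255.9 251.3]
d2 [170.  183.3]
d3 [177.2 251.4]
shift [ 0.53  0.2  11.88] wz -0.0 yaw0 0.7
```

View pics/w11.png

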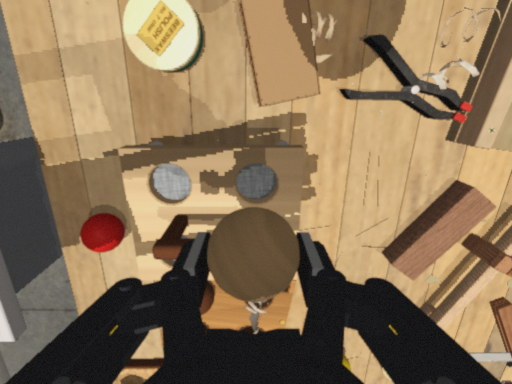

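```bash
python3 -m handwheel '[{"tx":0.4,"ty":0.2,"tz":5,"wx":0,"wy":0,"wz":0,"hand":4.5},{"tx":0.4,"ty":0.2,"tz":9,"wx":0,"wy":0,"wz":0,"hand":4.5},{"tx":0.4,"ty":0.2,"tz":11,"wx":0,"wy":0,"wz":0,"hand":4.5},{"tx":0.4,"ty":0.2,"tz":11.8,"wx":0,"wy":0,"wz":0,"hand":4.5},{"tx":0.4,"ty":0.2,"tz":11.8,"wx":0,"wy":0,"wz":0,"hand":4.5},{"tx":0.4,"ty":0.2,"tz":11.8,"wx":0,"wy":0,"wz":0,"hand":4.5}]' 40
python3 - <<'E'
from h import *
print(robot.sense()['ee_pos'])
c,im=snap('side','s2.png',3,(120,100,320,290))
E
```

```text
t: 20.3
ee_pos: [0.5554, 0.1542, 0.0839]
eef_rot: [[1.0, 0.011, -0.0], [0.011, -1.0, -0.0], [-0.0, 0.0, -1.0]]
contact_force: [-2.4, -1.6, -0.4]
gripper_width: 0.0498
[0.55542078 0.15415635 0.08388934]
```

View pics/s2.png

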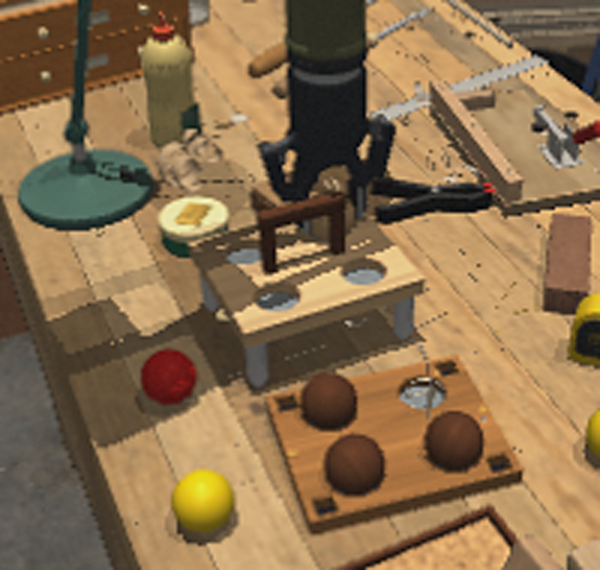

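```bash
python3 -m handwheel '[{"tx":0,"ty":0,"tz":0.1,"wx":0,"wy":0,"wz":0,"hand":4.5},{"tx":0,"ty":0,"tz":0.1,"wx":0,"wy":0,"wz":0,"hand":5.5},{"tx":0,"ty":0,"tz":0.1,"wx":0,"wy":0,"wz":0,"hand":6.5},{"tx":0,"ty":0,"tz":0.1,"wx":0,"wy":0,"wz":0,"hand":6.6},{"tx":0,"ty":0,"tz":-2,"wx":0,"wy":0,"wz":0,"hand":6.6},{"tx":0,"ty":0,"tz":-7,"wx":0,"wy":0,"wz":0,"hand":6.6},{"tx":0,"ty":0,"tz":-12,"wx":0,"wy":0,"wz":0,"hand":6.6}]' 40
python3 - <<'E'
from h import *
c,im=snap('wrist','w12.png')
go((.342,-.249,.2),0);go((.342,-.249,.018),0)
E
```

```text
t: 21.22
ee_pos: [0.5557, 0.1551, 0.2041]
eef_rot: [[1.0, 0.012, -0.001], [0.012, -1.0, -0.0], [-0.001, 0.0, -1.0]]
contact_force: [1.2, 0.2, 0.0]
gripper_width: 0.0656
shift [-22.3   40.24   0.82] wz 0.012 yaw0 0.7
shift [-22.53  40.28  19.02] wz 0.012 yaw0 0.7
```

View pics/w12.png

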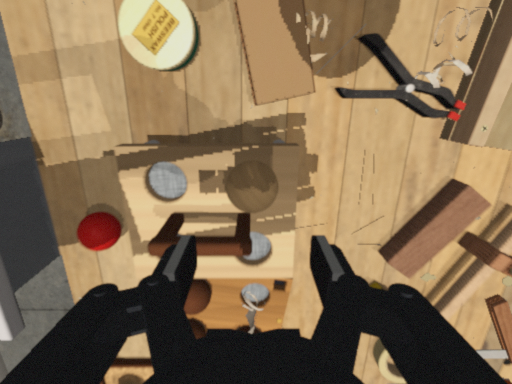

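```bash
python3 -m handwheel '[{"tx":-2,"ty":6,"tz":0,"wx":0,"wy":0,"wz":0.012,"hand":6.8},{"tx":-4,"ty":12,"tz":0,"wx":0,"wy":0,"wz":0.012,"hand":6.8},{"tx":-7,"ty":18,"tz":0,"wx":0,"wy":0,"wz":0.012,"hand":6.8},{"tx":-10,"ty":23,"tz":0,"wx":0,"wy":0,"wz":0.012,"hand":6.8},{"tx":-14,"ty":28,"tz":1,"wx":0,"wy":0,"wz":0.012,"hand":6.8},{"tx":-18,"ty":33,"tz":3,"wx":0,"wy":0,"wz":0.012,"hand":6.8},{"tx":-21,"ty":37,"tz":6,"wx":0,"wy":0,"wz":0.012,"hand":6.8},{"tx":-22.4,"ty":40.25,"tz":9,"wx":0,"wy":0,"wz":0.012,"hand":6.8},{"tx":-22.4,"ty":40.25,"tz":12,"wx":0,"wy":0,"wz":0.012,"hand":6.8},{"tx":-22.4,"ty":40.25,"tz":12,"wx":0,"wy":0,"wz":0.012,"hand":6.8},{"tx":-22.4,"ty":40.25,"tz":12,"wx":0,"wy":0,"wz":0.012,"hand":6.8}]' 40
python3 - <<'E'
from h import *
c,im=snap('wrist','w13.png')
for d in robot.trace('wrist','light_0_center'): print(d['conf'],np.round(d['uv'],1),d['mask'].sum(),atz(c,d['uv'],.032).round(4))
go((.342,-.249,.018),0)
E
```

```text
t: 22.65
ee_pos: [0.3373, -0.2503, 0.0839]
eef_rot: [[1.0, 0.001, 0.001], [0.001, -1.0, -0.001], [0.001, 0.001, -1.0]]
contact_force: [0.4, -0.5, 0.1]
gripper_width: 0.0679
0.86 [259. 205.] 3402 [ 0.343  -0.2482  0.032 ]
shift [ 0.41 -0.15  6.65] wz 0.001 yaw0 0.1
```

View pics/w13.png

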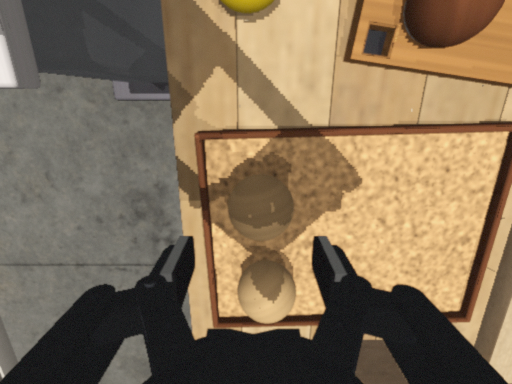

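```bash
python3 -m handwheel '[{"tx":0.45,"ty":-0.15,"tz":2.5,"wx":0,"wy":0,"wz":0,"hand":6.6},{"tx":0.45,"ty":-0.15,"tz":5,"wx":0,"wy":0,"wz":0,"hand":6.6},{"tx":0.45,"ty":-0.15,"tz":6.5,"wx":0,"wy":0,"wz":0,"hand":6.6},{"tx":0.45,"ty":-0.15,"tz":6.5,"wx":0,"wy":0,"wz":0,"hand":6.6},{"tx":0.45,"ty":-0.15,"tz":6.5,"wx":0,"wy":0,"wz":0,"hand":4.5},{"tx":0.45,"ty":-0.15,"tz":6.5,"wx":0,"wy":0,"wz":0,"hand":4.5},{"tx":0.45,"ty":-0.15,"tz":6.5,"wx":0,"wy":0,"wz":0,"hand":4.5},{"tx":0.45,"ty":-0.15,"tz":6.5,"wx":0,"wy":0,"wz":0,"hand":4.5},{"tx":0.45,"ty":-0.15,"tz":4.5,"wx":0,"wy":0,"wz":0,"hand":4.5},{"tx":0.45,"ty":-0.15,"tz":0,"wx":0,"wy":0,"wz":0,"hand":4.5},{"tx":0.45,"ty":-0.15,"tz":-5,"wx":0,"wy":0,"wz":0,"hand":4.5},{"tx":0.45,"ty":-0.15,"tz":-12,"wx":0,"wy":0,"wz":0,"hand":4.5}]' 40
python3 - <<'E'
from h import *
c,im=snap('top','top5.png',3.5,(180,165,380,285))
go((.466,.1535,.20),0.7);go((.466,.1535,.082),0.7)
E
```

```text
t: 24.25
ee_pos: [0.3402, -0.2479, 0.1972]
eef_rot: [[1.0, -0.0, -0.001], [-0.0, -1.0, 0.001], [-0.001, -0.001, -1.0]]
contact_force: [0.5, -0.7, -1.1]
gripper_width: 0.0496
shift [ 12.18 -40.49   0.28] wz -0.012 yaw0 0.0
shift [ 12.07 -40.59  12.08] wz -0.012 yaw0 0.0
```

View pics/top5.png

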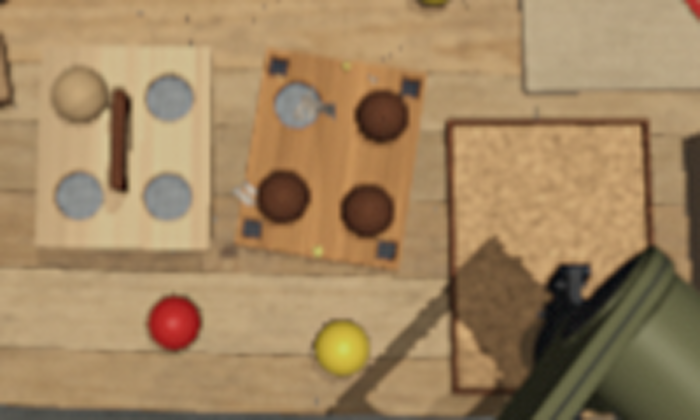

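```bash
python3 -m handwheel '[{"tx":4,"ty":-5,"tz":-0.3,"wx":0,"wy":0,"wz":0,"hand":4.5},{"tx":8,"ty":-9.5,"tz":-0.3,"wx":0,"wy":0,"wz":-0.012,"hand":4.5},{"tx":11,"ty":-14.5,"tz":-0.3,"wx":0,"wy":0,"wz":-0.012,"hand":4.5},{"tx":12,"ty":-20.5,"tz":-0.3,"wx":0,"wy":0,"wz":-0.012,"hand":4.5},{"tx":12.2,"ty":-26.5,"tz":-0.3,"wx":0,"wy":0,"wz":-0.012,"hand":4.5},{"tx":12.2,"ty":-32.5,"tz":-0.3,"wx":0,"wy":0,"wz":-0.012,"hand":4.5},{"tx":12.2,"ty":-38,"tz":-0.3,"wx":0,"wy":0,"wz":-0.012,"hand":4.5},{"tx":12.2,"ty":-40.5,"tz":0,"wx":0,"wy":0,"wz":-0.012,"hand":4.5},{"tx":12.2,"ty":-40.5,"tz":0,"wx":0,"wy":0,"wz":-0.012,"hand":4.5},{"tx":12.2,"ty":-40.5,"tz":0,"wx":0,"wy":0,"wz":-0.012,"hand":4.5}]' 40
python3 - <<'E'
from h import *
c,im=snap('wrist','w14.png')
for n,p in {'d0':(.556,.154),'d1':(.556,.0734),'d2':(.466,.153),'d3':(.467,.072)}.items():print(n,proj(c,(*p,.08)).round(1))
go((.466,.1535,.082),0.7)
E
```

```text
t: 25.55
ee_pos: [0.4628, 0.1557, 0.1959]
eef_rot: [[1.0, 0.012, -0.0], [0.012, -1.0, -0.001], [-0.0, 0.001, -1.0]]
contact_force: [0.5, 0.2, -0.0]
gripper_width: 0.05
d0 [343.8 185.1]
d1 [334.9 253.7]
d2 [255.1 185. ]
d3 [255. 254.]
shift [ 0.3   0.18 11.39] wz -0.001 yaw0 0.6
```

View pics/w14.png

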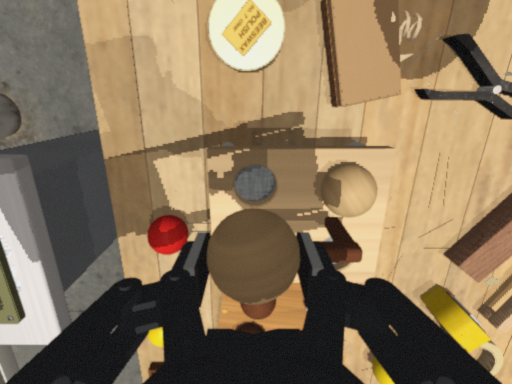

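```bash
python3 -m handwheel '[{"tx":0.3,"ty":0.2,"tz":5,"wx":0,"wy":0,"wz":0,"hand":4.5},{"tx":0.3,"ty":0.2,"tz":9,"wx":0,"wy":0,"wz":0,"hand":4.5},{"tx":0.3,"ty":0.2,"tz":11,"wx":0,"wy":0,"wz":0,"hand":4.5},{"tx":0.3,"ty":0.2,"tz":11.4,"wx":0,"wy":0,"wz":0,"hand":4.5},{"tx":0.3,"ty":0.2,"tz":11.4,"wx":0,"wy":0,"wz":0,"hand":4.5},{"tx":0.3,"ty":0.2,"tz":11.4,"wx":0,"wy":0,"wz":0,"hand":4.5},{"tx":0.3,"ty":0.2,"tz":11.4,"wx":0,"wy":0,"wz":0,"hand":5.5},{"tx":0.3,"ty":0.2,"tz":11.4,"wx":0,"wy":0,"wz":0,"hand":6.5},{"tx":0.3,"ty":0.2,"tz":11.4,"wx":0,"wy":0,"wz":0,"hand":6.5},{"tx":0.3,"ty":0.2,"tz":9.5,"wx":0,"wy":0,"wz":0,"hand":6.5},{"tx":0.3,"ty":0.2,"tz":4,"wx":0,"wy":0,"wz":0,"hand":6.5},{"tx":0.3,"ty":0.2,"tz":-0.8,"wx":0,"wy":0,"wz":0,"hand":6.5}]' 40
python3 - <<'E'
from h import *
c,im=snap('wrist','w15.png')
go((.35,-.329,.2),0);go((.35,-.329,.085),0)
E
```

```text
t: 27.1
ee_pos: [0.4664, 0.1546, 0.2054]
eef_rot: [[1.0, 0.012, 0.0], [0.012, -1.0, 0.0], [0.0, -0.0, -1.0]]
contact_force: [0.9, 0.9, -0.7]
gripper_width: 0.0649
shift [-12.63  48.3    0.9 ] wz 0.012 yaw0 0.7
shift [-12.77  48.33  12.4 ] wz 0.012 yaw0 0.7
```

View pics/w15.png

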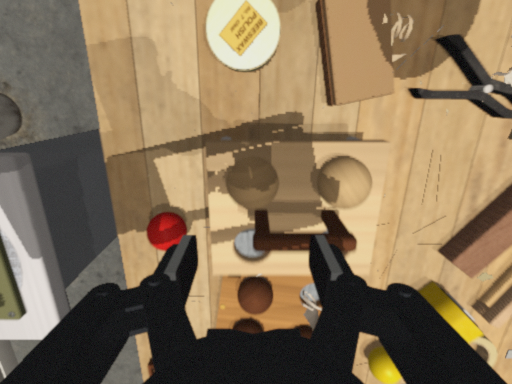

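```bash
python3 -m handwheel '[{"tx":0,"ty":6,"tz":0,"wx":0,"wy":0,"wz":0.012,"hand":6.8},{"tx":0,"ty":12,"tz":0,"wx":0,"wy":0,"wz":0.012,"hand":6.8},{"tx":0,"ty":18,"tz":0,"wx":0,"wy":0,"wz":0.012,"hand":6.8},{"tx":0,"ty":24,"tz":0,"wx":0,"wy":0,"wz":0.012,"hand":6.8},{"tx":-2,"ty":30,"tz":0,"wx":0,"wy":0,"wz":0.012,"hand":6.8},{"tx":-5,"ty":35,"tz":0,"wx":0,"wy":0,"wz":0.012,"hand":6.8},{"tx":-8,"ty":40,"tz":0,"wx":0,"wy":0,"wz":0.012,"hand":6.8},{"tx":-11,"ty":45,"tz":3,"wx":0,"wy":0,"wz":0.012,"hand":6.8},{"tx":-12.7,"ty":48.3,"tz":7,"wx":0,"wy":0,"wz":0.012,"hand":6.8},{"tx":-12.7,"ty":48.3,"tz":12,"wx":0,"wy":0,"wz":0.012,"hand":6.8},{"tx":-12.7,"ty":48.3,"tz":12,"wx":0,"wy":0,"wz":0.012,"hand":6.8},{"tx":-12.7,"ty":48.3,"tz":12,"wx":0,"wy":0,"wz":0.012,"hand":6.8}]' 40
python3 - <<'E'
from h import *
c,im=snap('wrist','w16.png')
for d in robot.trace('wrist','light_0_center'): print(d['conf'],np.round(d['uv'],1),d['mask'].sum(),atz(c,d['uv'],.032).round(4))
go((.35,-.329,.018),0)
E
```

```text
t: 28.65
ee_pos: [0.3457, -0.3304, 0.0848]
eef_rot: [[1.0, 0.001, 0.001], [0.001, -1.0, -0.001], [0.001, 0.001, -1.0]]
contact_force: [0.3, -0.6, 0.6]
gripper_width: 0.0681
shift [ 0.33 -0.21  6.78] wz 0.001 yaw0 0.1
```

View pics/w16.png

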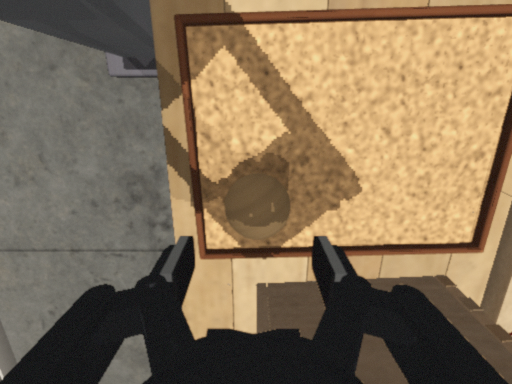

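```bash
python3 -m handwheel '[{"tx":0.4,"ty":-0.15,"tz":2.5,"wx":0,"wy":0,"wz":0,"hand":6.6},{"tx":0.4,"ty":-0.15,"tz":5,"wx":0,"wy":0,"wz":0,"hand":6.6},{"tx":0.4,"ty":-0.15,"tz":6.6,"wx":0,"wy":0,"wz":0,"hand":6.6},{"tx":0.4,"ty":-0.15,"tz":6.6,"wx":0,"wy":0,"wz":0,"hand":6.6},{"tx":0.4,"ty":-0.15,"tz":6.6,"wx":0,"wy":0,"wz":0,"hand":4.5},{"tx":0.4,"ty":-0.15,"tz":6.6,"wx":0,"wy":0,"wz":0,"hand":4.5},{"tx":0.4,"ty":-0.15,"tz":6.6,"wx":0,"wy":0,"wz":0,"hand":4.5},{"tx":0.4,"ty":-0.15,"tz":6.6,"wx":0,"wy":0,"wz":0,"hand":4.5},{"tx":0.4,"ty":-0.15,"tz":4.5,"wx":0,"wy":0,"wz":0,"hand":4.5},{"tx":0.4,"ty":-0.15,"tz":0,"wx":0,"wy":0,"wz":0,"hand":4.5},{"tx":0.4,"ty":-0.15,"tz":-5,"wx":0,"wy":0,"wz":0,"hand":4.5},{"tx":0.4,"ty":-0.15,"tz":-12,"wx":0,"wy":0,"wz":0,"hand":4.5}]' 40
python3 - <<'E'
from h import *
c,im=snap('top','top6.png',3.5,(180,165,380,285))
go((.556,.0734,.20),0.7);go((.467,.0725,.20),0.7)
E
```

```text
t: 30.25
ee_pos: [0.3483, -0.3279, 0.198]
eef_rot: [[1.0, -0.0, -0.001], [-0.0, -1.0, 0.001], [-0.001, -0.001, -1.0]]
contact_force: [0.5, -0.6, -0.4]
gripper_width: 0.05
shift [ 20.4  -40.53   0.42] wz -0.012 yaw0 0.0
shift [ 11.5  -40.44   0.34] wz -0.012 yaw0 0.0
```

View pics/top6.png

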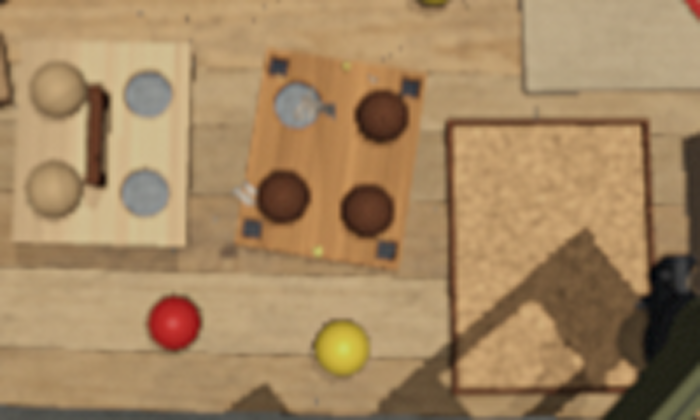

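Run:
```python
from h import *
c=robot.calibration('top')
z2=lambda a:(a[0]/3.5+180-.36,a[1]/3.5+165-.36)
for n,pts,z in (('d13',[(148,94),(145,193)],.08),('balls02',[(58,90),(53,189)],.094),('h',[(97,86),(95,187)],.147),('corners',[(20,40),(192,40),(187,246),(13,246)],.08)):
    Q=np.array([atz(c,z2(p),z) for p in pts]); print(n,np.round(Q,4).tolist(),Q.mean(0).round(4))
```

```text
d13 [[0.5592, 0.0935, 0.08], [0.4692, 0.0931, 0.08]] [0.5142 0.0933 0.08  ]
balls02 [[0.5589, 0.1738, 0.094], [0.4696, 0.1743, 0.094]] [0.5143 0.174  0.094 ]
h [[0.5557, 0.1322, 0.147], [0.4684, 0.1304, 0.147]] [0.5121 0.1313 0.147 ]
corners [[0.6064, 0.2131, 0.08], [0.61, 0.0551, 0.08], [0.4226, 0.0538, 0.08], [0.4184, 0.2103, 0.08]] [0.5144 0.1331 0.08  ]
```

```bash
python3 -m handwheel '[{"tx":4,"ty":-5,"tz":-0.3,"wx":0,"wy":0,"wz":0,"hand":4.5},{"tx":8,"ty":-10,"tz":-0.3,"wx":0,"wy":0,"wz":-0.01,"hand":4.5},{"tx":11,"ty":-15.5,"tz":-0.3,"wx":0,"wy":0,"wz":-0.01,"hand":4.5},{"tx":12,"ty":-21.5,"tz":-0.3,"wx":0,"wy":0,"wz":-0.01,"hand":4.5},{"tx":12,"ty":-27.5,"tz":-0.3,"wx":0,"wy":0,"wz":-0.01,"hand":4.5},{"tx":12,"ty":-33.5,"tz":-0.3,"wx":0,"wy":0,"wz":-0.01,"hand":4.5},{"tx":12,"ty":-39.5,"tz":-0.3,"wx":0,"wy":0,"wz":-0.01,"hand":4.5},{"tx":11.8,"ty":-42.5,"tz":0,"wx":0,"wy":0,"wz":-0.01,"hand":4.5},{"tx":11.8,"ty":-42.5,"tz":0,"wx":0,"wy":0,"wz":-0.01,"hand":4.5},{"tx":11.8,"ty":-42.5,"tz":0,"wx":0,"wy":0,"wz":-0.01,"hand":4.5}]' 40
python3 - <<'E'
from h import *
c,im=snap('wrist','w17.png')
for n,p in {'d0':(.559,.1738),'d1':(.559,.0935),'d2':(.4695,.174),'d3':(.4693,.0931)}.items():print(n,proj(c,(*p,.08)).round(1))
go((.4695,.093,.082),0.6)
E
```

```text
t: 31.55
ee_pos: [0.467, 0.0959, 0.1967]
eef_rot: [[1.0, 0.011, 0.001], [0.011, -1.0, -0.001], [0.001, 0.001, -1.0]]
contact_force: [-0.1, 0.2, -0.1]
gripper_width: 0.0497
d0 [352.6 102.7]
d1 [342.2 185.4]
d2 [255.5 101.4]
d3 [254.2 184.9]
shift [ 0.24  0.25 11.46] wz -0.001 yaw0 0.5
```

View pics/w17.png

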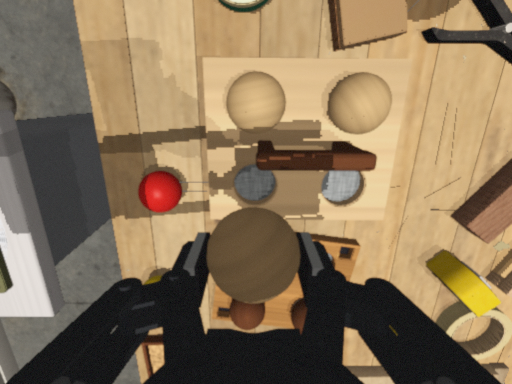

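```bash
python3 -m handwheel '[{"tx":0.25,"ty":0.25,"tz":5,"wx":0,"wy":0,"wz":0,"hand":4.5},{"tx":0.25,"ty":0.25,"tz":9,"wx":0,"wy":0,"wz":0,"hand":4.5},{"tx":0.25,"ty":0.25,"tz":11,"wx":0,"wy":0,"wz":0,"hand":4.5},{"tx":0.25,"ty":0.25,"tz":11.4,"wx":0,"wy":0,"wz":0,"hand":4.5},{"tx":0.25,"ty":0.25,"tz":11.4,"wx":0,"wy":0,"wz":0,"hand":4.5},{"tx":0.25,"ty":0.25,"tz":11.4,"wx":0,"wy":0,"wz":0,"hand":4.5}]' 40
python3 -m handwheel '[{"tx":0,"ty":0,"tz":0,"wx":0,"wy":0,"wz":0,"hand":5.5},{"tx":0,"ty":0,"tz":0,"wx":0,"wy":0,"wz":0,"hand":6.5},{"tx":0,"ty":0,"tz":0,"wx":0,"wy":0,"wz":0,"hand":6.5},{"tx":0,"ty":0,"tz":-2,"wx":0,"wy":0,"wz":0,"hand":6.5},{"tx":0,"ty":0,"tz":-7,"wx":0,"wy":0,"wz":0,"hand":6.5},{"tx":0,"ty":0,"tz":-12,"wx":0,"wy":0,"wz":0,"hand":6.5},{"tx":0,"ty":6,"tz":-16,"wx":0,"wy":0,"wz":0,"hand":6.5},{"tx":0,"ty":12,"tz":-18,"wx":0,"wy":0,"wz":0,"hand":6.5},{"tx":0,"ty":12,"tz":-18,"wx":0,"wy":0,"wz":0,"hand":6.5}]' 40
python3 - <<'E'
from h import *
c,im=snap('wrist','w18.png')
c,im=snap('top','top7.png',3.5,(180,165,380,285))
E
```

```text
t: 32.35
ee_pos: [0.4702, 0.0935, 0.0833]
eef_rot: [[1.0, 0.009, 0.002], [0.009, -1.0, -0.0], [0.002, 0.0, -1.0]]
contact_force: [0.1, -0.7, -0.6]
gripper_width: 0.0501
t: 33.48
ee_pos: [0.4718, -0.029, 0.2644]
eef_rot: [[1.0, 0.006, 0.004], [0.006, -1.0, -0.002], [0.004, 0.002, -1.0]]
contact_force: [-0.1, 0.9, -0.8]
gripper_width: 0.065
```

View pics/w18.png

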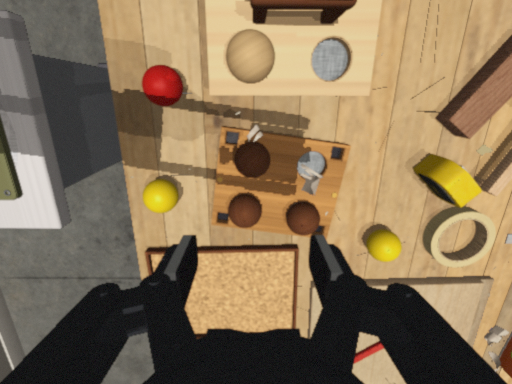

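View pics/top7.png

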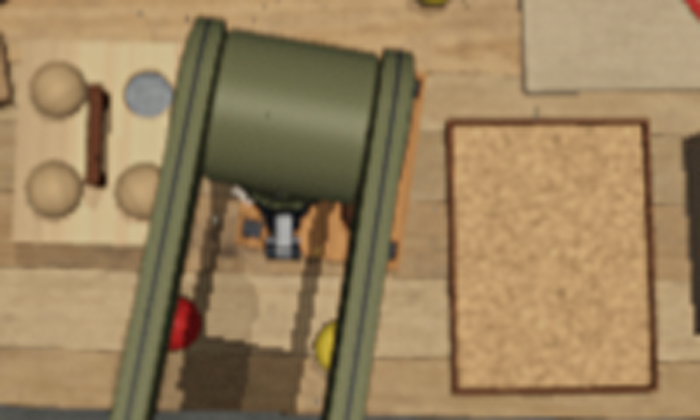

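```bash
python3 -c "
import cv2;a=cv2.imread('pics/w18.png')[115:245,195:365];cv2.imwrite('pics/w18z.png',cv2.resize(a,None,fx=4.5,fy=4.5,interpolation=2))"
```

```text
(no output)
```

View pics/w18z.png

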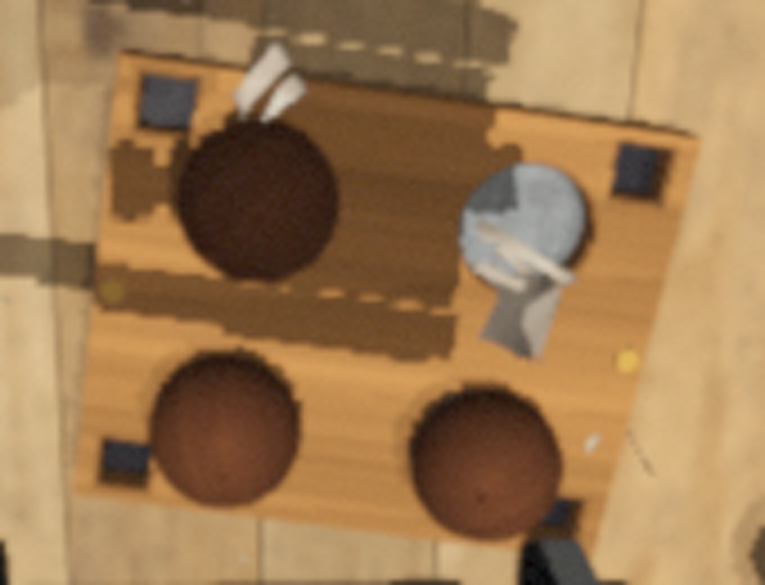

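Run:
```python
from h import *
c=robot.calibration('wrist'); t=robot.sense()['t']
z=lambda a:((a[0]+.5)/4.5+195-.5,(a[1]+.5)/4.5+115-.5)
so=np.array([atz(c,z(p),.018) for p in((168,103),(642,171),(126,465))]); co=np.array([atz(c,z(p),.018) for p in((122,54),(697,136),(77,492),(597,548))])
print(so.round(4),co.round(4),co.mean(0).round(4))
print('socket mid',((so[1]+so[2])/2).round(4),'yaw from TL-TR',np.degrees(np.arctan2(*(so[1]-so[0])[[1,0]])),np.linalg.norm(so[1]-so[0]),np.linalg.norm(so[2]-so[0]),np.degrees(np.arctan2(*(so[0]-so[2])[[1,0]])))
print(robot.sense()['ee_pos'])
# handle lift target
go((.5143,.1335,.26),90.6)
```

```text
[[ 4.417e-01 -5.000e-04  1.800e-02]
 [ 5.952e-01 -2.140e-02  1.800e-02]
 [ 4.245e-01 -1.275e-01  1.800e-02]] [[ 0.4275  0.0147  0.018 ]
 [ 0.6116 -0.0099  0.018 ]
 [ 0.4068 -0.1382  0.018 ]
 [ 0.594  -0.1594  0.018 ]] [ 0.51   -0.0732  0.018 ]
socket mid [ 0.5099 -0.0744  0.018 ] yaw from TL-TR -7.72080425949463 0.15490170185683927 0.1281093988718282 82.32619514087384
[ 0.4707615  -0.02680355  0.2626436 ]
shift [  4.47 -16.     0.27] wz -1.574 yaw0 0.4
```

```bash
python3 -m handwheel '[{"tx":0,"ty":-3,"tz":0,"wx":0,"wy":0,"wz":-0.17,"hand":5},{"tx":1,"ty":-6,"tz":0,"wx":0,"wy":0,"wz":-0.35,"hand":5},{"tx":2,"ty":-9,"tz":0,"wx":0,"wy":0,"wz":-0.53,"hand":5},{"tx":3,"ty":-12,"tz":0,"wx":0,"wy":0,"wz":-0.71,"hand":5},{"tx":4,"ty":-14,"tz":0,"wx":0,"wy":0,"wz":-0.89,"hand":5},{"tx":4.4,"ty":-16,"tz":0,"wx":0,"wy":0,"wz":-1.07,"hand":5},{"tx":4.4,"ty":-16,"tz":0,"wx":0,"wy":0,"wz":-1.25,"hand":5},{"tx":4.4,"ty":-16,"tz":0,"wx":0,"wy":0,"wz":-1.43,"hand":5},{"tx":4.4,"ty":-16,"tz":0,"wx":0,"wy":0,"wz":-1.57,"hand":5},{"tx":4.4,"ty":-16,"tz":0,"wx":0,"wy":0,"wz":-1.57,"hand":5},{"tx":4.4,"ty":-16,"tz":0,"wx":0,"wy":0,"wz":-1.57,"hand":5}]' 40
python3 - <<'E'
from h import *
c,im=snap('wrist','w19.png')
print(robot.sense()['ee_pos'])
for P in ((.5143,.1335,.147),(.5143+.045,.1335,.147),(.5143-.045,.1335,.147)): print(proj(c,P).round(1))
go((.5143,.1335,.12),90.5)
E
```

```text
t: 34.95
ee_pos: [0.5123, 0.1353, 0.2616]
eef_rot: [[-0.008, 1.0, -0.002], [1.0, 0.008, 0.0], [0.0, -0.002, -1.0]]
contact_force: [-0.2, -0.4, 0.1]
gripper_width: 0.05
[0.51255423 0.13506629 0.26178498]
[252.1 185. ]
[251.8 225.2]
[252.5 140.3]
shift [-0.16  0.19 14.18] wz -0.0 yaw0 90.5
```

View pics/w19.png

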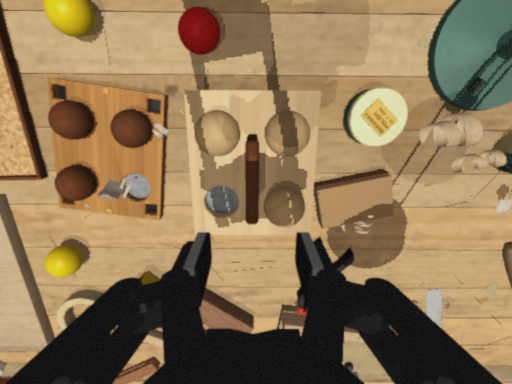

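```bash
python3 -m handwheel '[{"tx":-0.1,"ty":0.1,"tz":5,"wx":0,"wy":0,"wz":0,"hand":5},{"tx":-0.1,"ty":0.1,"tz":9,"wx":0,"wy":0,"wz":0,"hand":5},{"tx":-0.1,"ty":0.1,"tz":12,"wx":0,"wy":0,"wz":0,"hand":5},{"tx":-0.1,"ty":0.1,"tz":13.7,"wx":0,"wy":0,"wz":0,"hand":5},{"tx":-0.1,"ty":0.1,"tz":14.2,"wx":0,"wy":0,"wz":0,"hand":5},{"tx":-0.1,"ty":0.1,"tz":14.2,"wx":0,"wy":0,"wz":0,"hand":5},{"tx":-0.1,"ty":0.1,"tz":14.2,"wx":0,"wy":0,"wz":0,"hand":5}]' 40
python3 - <<'E'
from h import *
c,im=snap('wrist','w20.png')
c,im=snap('side','s3.png',3,(120,100,320,290))
print(robot.sense()['ee_pos'])
E
```

```text
t: 35.88
ee_pos: [0.5149, 0.1336, 0.1213]
eef_rot: [[-0.009, 1.0, 0.002], [1.0, 0.009, 0.0], [0.0, 0.002, -1.0]]
contact_force: [-0.1, 0.3, -0.3]
gripper_width: 0.0504
[0.51475562 0.13352886 0.1212508 ]
```

View pics/w20.png

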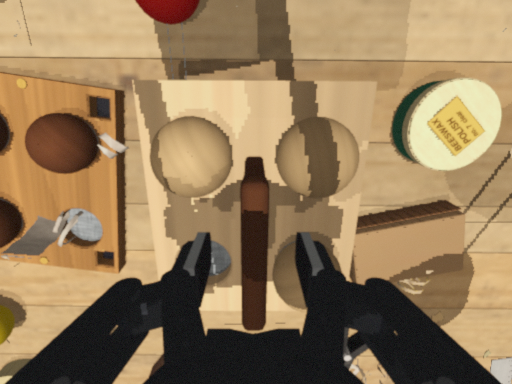

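View pics/s3.png

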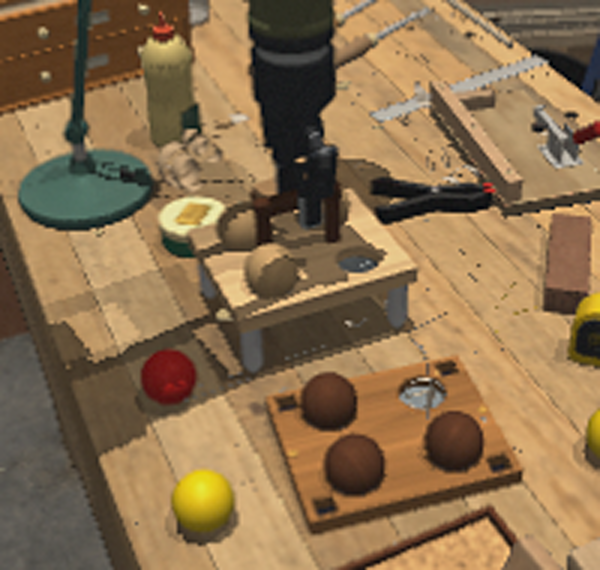

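```bash
python3 -m handwheel '[{"tx":0,"ty":0,"tz":0,"wx":0,"wy":0,"wz":0,"hand":3.5},{"tx":0,"ty":0,"tz":0,"wx":0,"wy":0,"wz":0,"hand":2.5},{"tx":0,"ty":0,"tz":0,"wx":0,"wy":0,"wz":0,"hand":1.8},{"tx":0,"ty":0,"tz":0,"wx":0,"wy":0,"wz":0,"hand":1},{"tx":0,"ty":0,"tz":0,"wx":0,"wy":0,"wz":0,"hand":0.8},{"tx":0,"ty":0,"tz":0,"wx":0,"wy":0,"wz":0,"hand":0.8},{"tx":0,"ty":0,"tz":0,"wx":0,"wy":0,"wz":0,"hand":0.8}]' 90
python3 - <<'E'
from h import *
c,im=snap('wrist','w21.png')
s=robot.sense();print(s['ee_pos'],s['contact_force'],s['torque'])
E
```

```text
t: 36.85
ee_pos: [0.5141, 0.1338, 0.1205]
eef_rot: [[-0.009, 1.0, 0.0], [1.0, 0.009, 0.001], [0.001, 0.0, -1.0]]
contact_force: [-1.3, 3.6, 3.0]
gripper_width: 0.0124
[0.51414392 0.13379662 0.12051739] [-1.77413436  3.93704133  3.09004902] [ 0.52757243  0.21282166 -0.19907716]
```

View pics/w21.png

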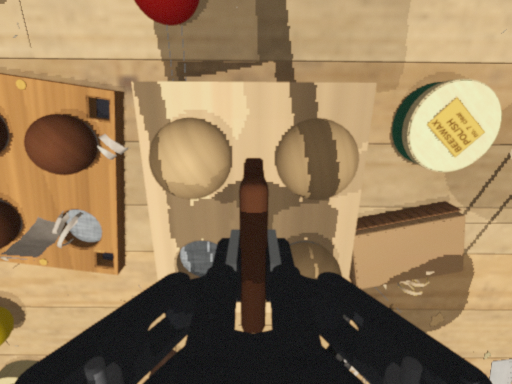

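```bash
python3 -m handwheel '[{"tx":0,"ty":0,"tz":-0.3,"wx":0,"wy":0,"wz":0,"hand":0.8},{"tx":0,"ty":0,"tz":-0.8,"wx":0,"wy":0,"wz":0,"hand":0.8},{"tx":0,"ty":0,"tz":-1.8,"wx":0,"wy":0,"wz":0,"hand":0.8},{"tx":0,"ty":0,"tz":-3,"wx":0,"wy":0,"wz":0,"hand":0.8},{"tx":0,"ty":0,"tz":-4.5,"wx":0,"wy":0,"wz":0,"hand":0.8},{"tx":0,"ty":0,"tz":-6,"wx":0,"wy":0,"wz":0,"hand":0.8},{"tx":0,"ty":0,"tz":-7.5,"wx":0,"wy":0,"wz":0,"hand":0.8},{"tx":0,"ty":0,"tz":-8.5,"wx":0,"wy":0,"wz":0,"hand":0.8},{"tx":0,"ty":0,"tz":-9,"wx":0,"wy":0,"wz":0,"hand":0.8},{"tx":0,"ty":0,"tz":-9,"wx":0,"wy":0,"wz":0,"hand":0.8}]' 90
python3 - <<'E'
from h import *
c,im=snap('wrist','w22.png')
c,im=snap('side','s4.png',3,(120,60,320,260))
c,im=snap('top','top8.png',3.5,(180,165,380,285))
s=robot.sense();print(s['ee_pos'],s['contact_force'],s['torque'])
E
```

```text
t: 38.15
ee_pos: [0.5141, 0.1334, 0.2105]
eef_rot: [[-0.009, 1.0, 0.0], [1.0, 0.009, 0.0], [0.0, 0.0, -1.0]]
contact_force: [0.3, -0.4, -4.9]
gripper_width: 0.0125
[0.51360632 0.13330962 0.20971058] [-1.22432211  0.06317961 -4.14071631] [ 0.00115933 -0.01166764 -0.00574004]
```

View pics/w22.png

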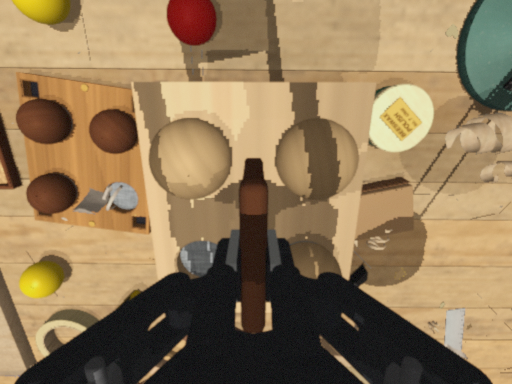

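View pics/s4.png

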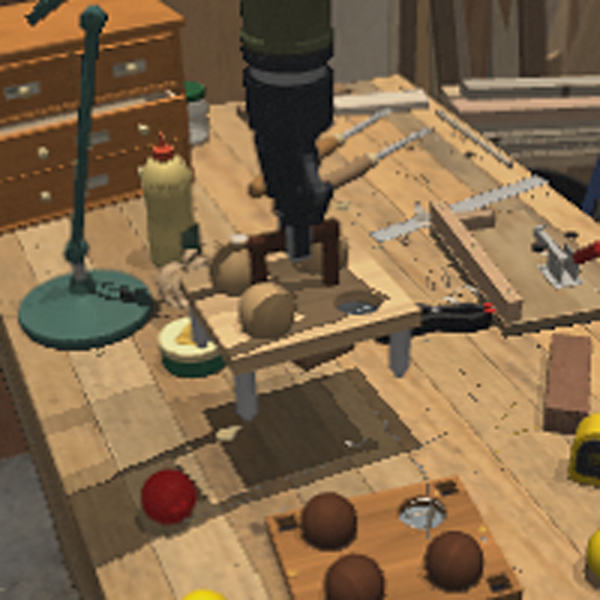

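View pics/top8.png

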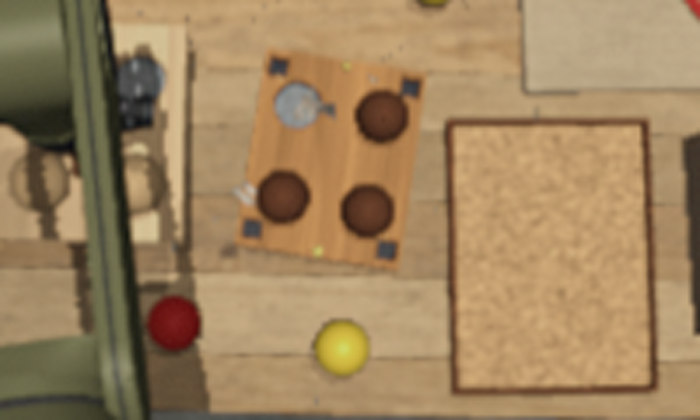

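```bash
python3 - <<'E'
from h import *
go((.5113,-.0773,.2105),82.2)
E
python3 -m handwheel '[{"tx":-0.7,"ty":0,"tz":0,"wx":0,"wy":0,"wz":0,"hand":0.8},{"tx":-2,"ty":0,"tz":0,"wx":0,"wy":0,"wz":0.02,"hand":0.8},{"tx":-4,"ty":-0.1,"tz":0,"wx":0,"wy":0,"wz":0.04,"hand":0.8},{"tx":-6.5,"ty":-0.1,"tz":0,"wx":0,"wy":0,"wz":0.06,"hand":0.8},{"tx":-9,"ty":-0.2,"tz":0,"wx":0,"wy":0,"wz":0.08,"hand":0.8},{"tx":-11.5,"ty":-0.3,"tz":0,"wx":0,"wy":0,"wz":0.1,"hand":0.8},{"tx":-14,"ty":-0.4,"tz":0,"wx":0,"wy":0,"wz":0.12,"hand":0.8},{"tx":-16.5,"ty":-0.4,"tz":0,"wx":0,"wy":0,"wz":0.13,"hand":0.8},{"tx":-18.5,"ty":-0.4,"tz":0,"wx":0,"wy":0,"wz":0.145,"hand":0.8},{"tx":-20.2,"ty":-0.4,"tz":0,"wx":0,"wy":0,"wz":0.145,"hand":0.8},{"tx":-21,"ty":-0.4,"tz":0,"wx":0,"wy":0,"wz":0.145,"hand":0.8},{"tx":-21,"ty":-0.4,"tz":0,"wx":0,"wy":0,"wz":0.145,"hand":0.8},{"tx":-21,"ty":-0.4,"tz":0,"wx":0,"wy":0,"wz":0.145,"hand":0.8}]' 90
python3 - <<'E'
from h import *
c,im=snap('wrist','w23.png')
c,im=snap('side','s5.png',3,(160,130,360,320))
c,im=snap('top','top9.png',3.5,(180,165,380,285))
go((.5113,-.0773,.2105),82.2)
E
```

```text
shift [-21.06  -0.42  -0.07] wz 0.145 yaw0 90.5
t: 39.92
ee_pos: [0.5119, -0.0761, 0.2103]
eef_rot: [[0.135, 0.991, -0.0], [0.991, -0.135, 0.001], [0.001, -0.0, -1.0]]
contact_force: [-0.6, 0.4, -4.7]
gripper_width: 0.0124
shift [-0.14 -0.05 -0.02] wz 0.001 yaw0 82.3
```

View pics/w23.png

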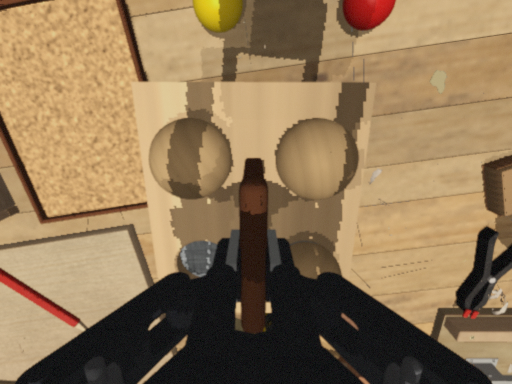

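View pics/s5.png

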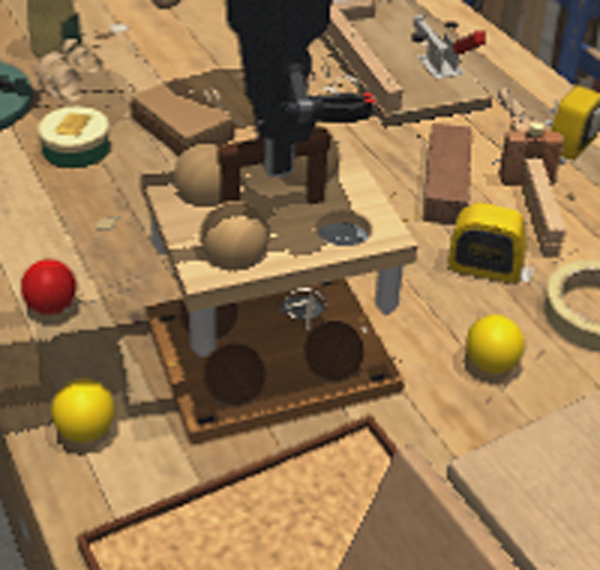

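View pics/top9.png

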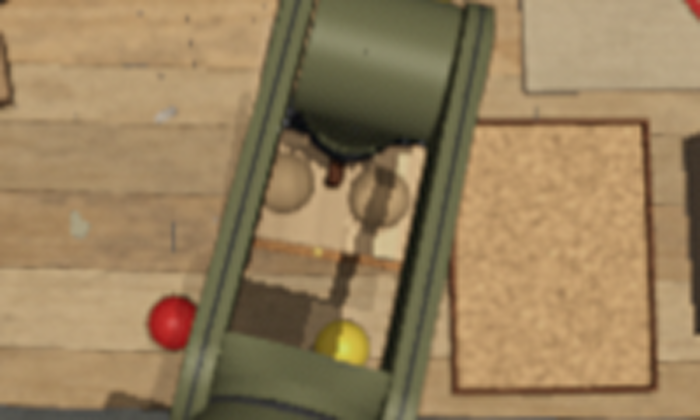

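```bash
python3 -m handwheel '[{"tx":-0.1,"ty":0,"tz":0.7,"wx":0,"wy":0,"wz":0,"hand":0.8},{"tx":-0.1,"ty":0,"tz":2,"wx":0,"wy":0,"wz":0,"hand":0.8},{"tx":-0.1,"ty":0,"tz":3.5,"wx":0,"wy":0,"wz":0,"hand":0.8},{"tx":-0.1,"ty":0,"tz":5,"wx":0,"wy":0,"wz":0,"hand":0.8},{"tx":-0.1,"ty":0,"tz":6,"wx":0,"wy":0,"wz":0,"hand":0.8},{"tx":-0.1,"ty":0,"tz":6.5,"wx":0,"wy":0,"wz":0,"hand":0.8},{"tx":-0.1,"ty":0,"tz":6.5,"wx":0,"wy":0,"wz":0,"hand":0.8},{"tx":-0.1,"ty":0,"tz":6.5,"wx":0,"wy":0,"wz":0,"hand":0.8}]' 90
python3 - <<'E'
from h import *
c,im=snap('side','s6.png',4,(180,190,330,300))
s=robot.sense();print(s['ee_pos'],s['contact_force'])
go((.5113,-.0773,.1285),82.2)
Rb=lambda a:np.array([[np.cos(a),-np.sin(a)],[np.sin(a),np.cos(a)]])
R=Rb(np.radians(-7.8))
for sx in(78,-78):
  for sy in (64,-64):
    p=R@[sx/1e3,sy/1e3]+[.5113,-.0773]; tip=R@[sx/1e3,sy/1e3]+s['ee_pos'][:2]
    print(sx,sy,'socket px x4',((proj(c,(*p,.018))-[180,190])*4).round(0),'tip expected',((proj(c,(*tip,s['ee_pos'][2]-.1205))-[180,190])*4).round(0))
E
```

```text
t: 41.08
ee_pos: [0.5124, -0.0777, 0.1458]
eef_rot: [[0.135, 0.991, 0.001], [0.991, -0.135, -0.0], [-0.0, 0.001, -1.0]]
contact_force: [-0.0, -0.8, -4.7]
gripper_width: 0.0126
[ 0.51239024 -0.07775458  0.14589547] [-0.23437747  0.42527303 -4.13184071]
shift [ 0.03 -0.12  1.74] wz 0.0 yaw0 82.2
78 64 socket px x4 [354. 129.] tip expected [356. 121.]
78 -64 socket px x4 [424. 255.] tip expected [427. 248.]
-78 64 socket px x4 [141. 175.] tip expected [142. 167.]
-78 -64 socket px x4 [192. 312.] tip expected [194. 304.]
```

View pics/s6.png

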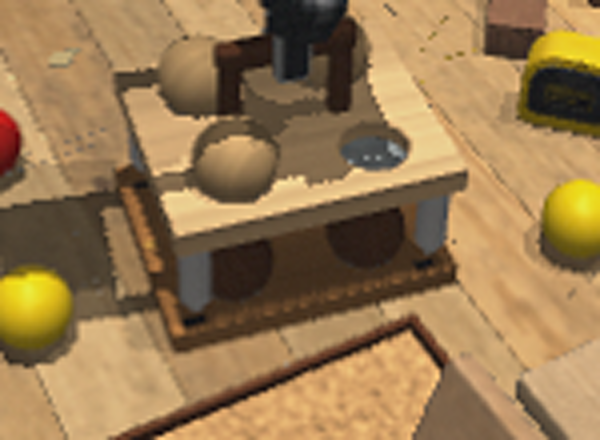

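```bash
python3 -m handwheel '[{"tx":0,"ty":-0.1,"tz":0.4,"wx":0,"wy":0,"wz":0,"hand":0.8},{"tx":0,"ty":-0.1,"tz":0.8,"wx":0,"wy":0,"wz":0,"hand":0.8},{"tx":0,"ty":-0.1,"tz":1.1,"wx":0,"wy":0,"wz":0,"hand":0.8},{"tx":0,"ty":-0.1,"tz":1.1,"wx":0,"wy":0,"wz":0,"hand":0.8}]' 90
python3 - <<'E'
from h import *
c,im=snap('side','s7.png',4,(180,190,330,300))
s=robot.sense();print(s['ee_pos'],s['contact_force'],s['torque'])
E
```

```text
t: 41.62
ee_pos: [0.5106, -0.0774, 0.1339]
eef_rot: [[0.135, 0.991, -0.001], [0.991, -0.135, 0.0], [0.0, -0.001, -1.0]]
contact_force: [0.7, -0.3, -4.2]
gripper_width: 0.012
[ 0.51077396 -0.07745205  0.13411948] [ 0.10262411  0.78241343 -4.49831368] [ 0.00820744  0.01865993 -0.03028329]
```

View pics/s7.png

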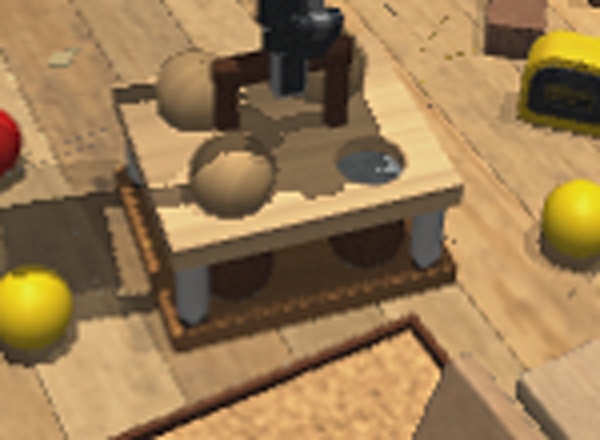

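```bash
python3 -m handwheel '[{"tx":0,"ty":0,"tz":0.2,"wx":0,"wy":0,"wz":0,"hand":0.8},{"tx":0,"ty":0,"tz":0.4,"wx":0,"wy":0,"wz":0,"hand":0.8},{"tx":0,"ty":0,"tz":0.55,"wx":0,"wy":0,"wz":0,"hand":0.8},{"tx":0,"ty":0,"tz":0.65,"wx":0,"wy":0,"wz":0,"hand":0.8},{"tx":0,"ty":0,"tz":0.65,"wx":0,"wy":0,"wz":0,"hand":0.8}]' 90
python3 - <<'E'
from h import *
c,im=snap('side','s8.png',4,(180,190,330,300))
s=robot.sense();print(s['ee_pos'],s['contact_force'],s['torque'])
E
```

```text
t: 42.3
ee_pos: [0.5109, -0.0774, 0.1285]
eef_rot: [[0.135, 0.991, 0.0], [0.991, -0.135, 0.0], [0.0, 0.0, -1.0]]
contact_force: [-1.2, 0.7, 3.3]
gripper_width: 0.0125
[ 0.51095265 -0.07739712  0.12844947] [-1.98345319  0.01121518  3.22878249] [ 0.12116362  0.38255836 -0.0211216 ]
```

View pics/s8.png

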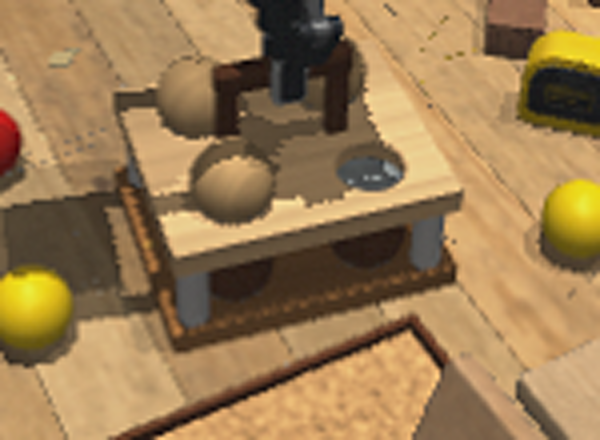

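```bash
python3 -m handwheel '[{"tx":0,"ty":0,"tz":0,"wx":0,"wy":0,"wz":0,"hand":1.8},{"tx":0,"ty":0,"tz":0,"wx":0,"wy":0,"wz":0,"hand":3},{"tx":0,"ty":0,"tz":0,"wx":0,"wy":0,"wz":0,"hand":4.6},{"tx":0,"ty":0,"tz":0,"wx":0,"wy":0,"wz":0,"hand":4.6},{"tx":0,"ty":0,"tz":-1,"wx":0,"wy":0,"wz":0,"hand":4.6},{"tx":0,"ty":0,"tz":-4,"wx":0,"wy":0,"wz":0,"hand":4.6},{"tx":0,"ty":0,"tz":-9,"wx":0,"wy":0,"wz":0,"hand":4.6},{"tx":0,"ty":0,"tz":-14,"wx":0,"wy":0,"wz":0,"hand":4.6},{"tx":5,"ty":0,"tz":-16,"wx":0,"wy":0,"wz":0,"hand":4.6},{"tx":11,"ty":0,"tz":-16,"wx":0,"wy":0,"wz":0,"hand":4.6},{"tx":17,"ty":0,"tz":-16,"wx":0,"wy":0,"wz":0,"hand":4.6},{"tx":23,"ty":0,"tz":-16,"wx":0,"wy":0,"wz":0,"hand":4.6},{"tx":23,"ty":0,"tz":-16,"wx":0,"wy":0,"wz":0,"hand":4.6}]' 40
python3 - <<'E'
from h import *
c,im=snap('side','s9.png',4,(180,190,330,300))
c,im=snap('top','top10.png',3.5,(180,165,380,285))
c,im=snap('wrist','w24.png')
# expected stacked projections
R=np.array([[np.cos(-.136),.1356],[-.1356,np.cos(-.136)]])
cs=robot.calibration('side')
for q in ((45,40),(-45,40),(-45,-40)):
    p=R@(np.array(q)/1e3)+[.5113,-.0773]
    print(q,'ball exp side',((proj(cs,(*p,.102))-[180,190])*4).round(0))
for q in ((92,-78),(-92,-78),(-92,78)):
    p=R@(np.array(q)/1e3)+[.5113,-.0773]
    print(q,'corner top .088 exp',((proj(cs,(*p,.088))-[180,190])*4).round(0),' if 5mm high',((proj(cs,(*p,.093))-[180,190])*4).round(0))
E
```

```text
t: 43.98
ee_pos: [0.5422, 0.1546, 0.2884]
eef_rot: [[0.13, 0.992, 0.001], [0.992, -0.13, 0.002], [0.002, 0.001, -1.0]]
contact_force: [0.1, -0.7, 0.5]
gripper_width: 0.0459
(45, 40) ball exp side [326.  68.]
(-45, 40) ball exp side [195.  95.]
(-45, -40) ball exp side [231. 178.]
(92, -78) corner top .088 exp [463. 188.]  if 5mm high [464. 182.]
(-92, -78) corner top .088 exp [173. 256.]  if 5mm high [173. 250.]
(-92, 78) corner top .088 exp [111.  89.]  if 5mm high [110.  83.]
```

View pics/s9.png

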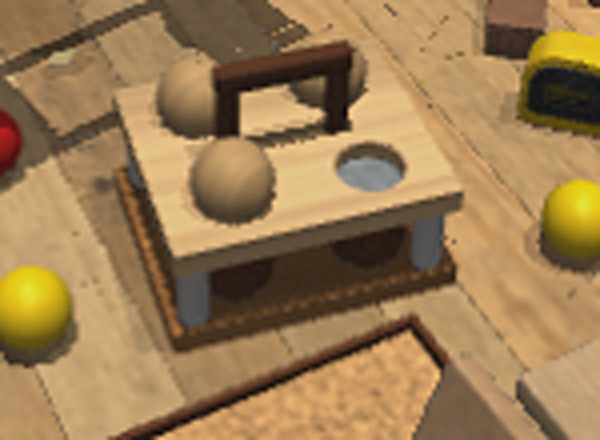

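View pics/top10.png

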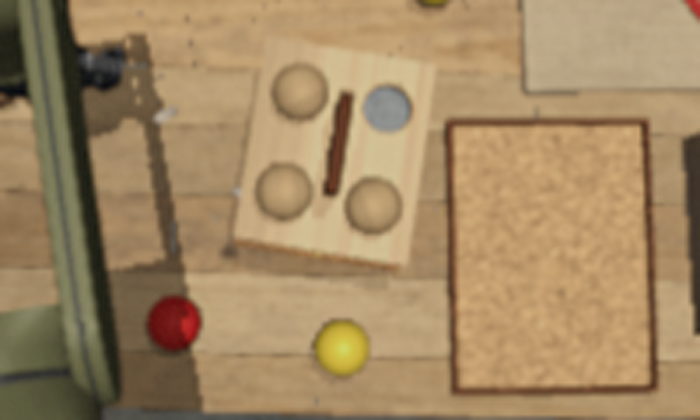

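View pics/w24.png

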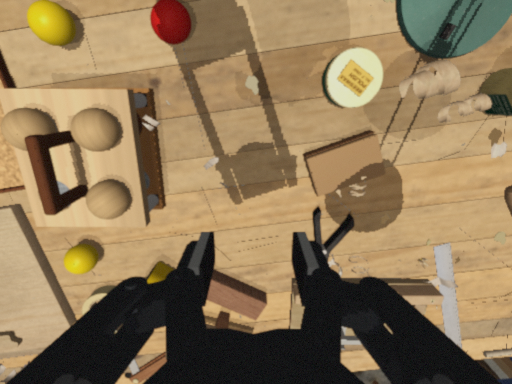

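Run:
```python
from rig import robot
print(robot.finish_job(), robot.sense()['t'])
```

```text
the job is handed in; nothing more can be done
the job is handed in; nothing more can be done
```

I moved all six balls and stacked the trays, then handed the job in at about t = 44 s. The three dark balls are in base tray dimples 1, 2 and 3, and the three pale balls are in handle tray dimples 0, 2 and 3. I then lifted the loaded handle tray by its handle, kept it level and lowered it onto the base tray.

- **Knocked tray:** the handle tray was pushed about 2 cm aside partway through. I measured it again before placing the last pale ball and before gripping the handle.
- **Seating:** the tool came down to 128.5 mm, the height expected with the lugs fully home. The wrist force changed from carrying about 4.5 N to being pushed up about 3 N. In the side picture the tray's corners lie within about 1 mm of their seated positions.
- **Balls:** the pale balls show in their dimples in the top and side pictures, where I predicted. The dark balls were seated before stacking; afterwards only two of them can be partly seen under the tray.
- **Other things:** nothing else on the bench appeared moved, and the gripper was clear of everything.
- **Disagreement:** one wrist-camera measurement put the base tray about 3 mm from the top camera's. I put this down to the arm still settling and mostly used the top camera's value. The lugs entered their sockets with no added force.
- **Dimple 0:** wood shavings lay over base tray dimple 0, so I left that dimple empty.

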